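Clamp a rock billet in the specimen vise

ROBOT

A 7-joint arm with a two-finger parallel gripper is mounted at the origin on the work surface. World frame = base frame: x ahead of the robot, y to its left, z up, the work surface at z = 0. Lengths are in m, angles in rad, forces in N, time in s.
With the tool pointing down it reaches from about 0.4 to 0.85 m from the base axis. Payload 4.4 kg.
Tool frame: the origin (TCP) lies on the mounting face of the last link; the fingertips stand 199 mm ahead of it and the grasp point (between the pads) lies 180 mm ahead of it; y points along the fingers, x is the direction in which the jaws open and shut, and the axes are right-handed (so a half turn about y gives the same grasp; the last joint's range is limited). The gripper opens to 94 mm and grips with 3 to 60 N. Pads are 16 mm wide; open, the fingers measure 119 mm over their backs; the gripper's body (75 mm by 177 mm) begins 78 mm behind the grasp point.
Start: joints at [-1.219, 0.628, 0.038, 1.517, -0.027, 0.996, -0.02], TCP at [0.264, 0.594, 0.405] pointing down, gripper open.
Joint ranges: [-3.06, 3.06], [-0.37, 2.12], [-1.25, 1.32], [0.18, 2.47], [-1.1, 4.24], [0.23, 1.98], [-2.94, 2.94]. Speed limits (rad/s): [2.57, 2.57, 3.14, 3.14, 3.14, 3.14, 3.14].

INTERFACE

Orientations are given as a unit quaternion [w, x, y, z].
In Python, from workcell import monitor, eyes, workorder gives the robot as it stands.
- The arm moves only by the shell command python3 -m handwheel 'ROWS'. ROWS is JSON, a list of rows, each a list of 3 entries, a list of its own where there are three numbers: the shift along the tool's x, y, z in mm, then the turn, a rotation vector about the tool's x, y, z in rad, then the closure in counts, from 0 (fully open) to 255 (shut). A call has 1 to 12 rows; each row shifts and turns the commanded pose from where the row before left it, along the tool's axes as they then stand; what a row does not reach is not made up. A row lasts 1/12 s, in which the tool goes at most 41.7 mm and 7.16 degrees, less where a joint would pass 70% of its speed; a pose out of reach is approached as far as the arm can. A call with a gripper value outside its range is refused whole. The fingers move at their own pace and stop on an object; the grip force is fixed at half the most. Time passes only in rows, so rows that do not move let the fingers close. It gives the time, the measured TCP pose, the force and the opening at its end, in the units of the state.
- monitor.read_state(): the state, without advancing time (a new reading comes with each control period).
- eyes.snapshot(name): name is "scene" or "top" or "wrist"; returns a dict with "image" (384x512x3 uint8, red, green, blue), "range_z" (384x512 float32, m along the optical axis (not along the pixel's ray), 0 where there is no reading), "fx", "fy", "cx", "cy" (pixels), "D" ([k1, k2, p1, p2, k3] as OpenCV has them; the pictures are not rectified), "view" (4x4, takes a point from world to camera coordinates); the wrist camera has in their place "tool_from_camera" (4x4, takes a point from camera to tool coordinates, whose origin is the TCP and whose axes are the tool frame's). Camera axes: x right, y up, looking along -z (the intrinsics and any distortion apply to the point x, -y, -z); pixel columns grow to the right and rows downward; lengths in m; the calibration is good to about 2 mm. A picture is of the moment at which its call begins: read the wrist's pose just before it.
- workorder.job_done(): hands the job in, once; it reports no verdict.
The state is a dict: "t": time; "joint_pos": joint angles; "qd": joint speeds; "joint_efforts": joint torques, N m; "tool_pos": TCP position; "ee_rot": TCP orientation; "contact_force": force on the tool from outside, world axes, zero at the start; "ft_torque": the same for the moment, N m; "finger_gap": finger opening in m.
Only numpy, scipy, OpenCV 4.12 (cv2) and the standard library are available. Lean on these libraries where they do the work, as an engineer would, in place of code of your own. Each camera call takes 0.05 s, during which the arm holds its last target.

TASK

Stand the rectangular rock billet on the bed of the specimen vise between its two jaws and let go of it, then take the crank by its loose grip sleeve and wind it clockwise (seen from above) until the billet is firmly clamped, with the spring-loaded jaw face pushed about half-way back towards its jaw block but never all the way. Hold the sleeve firmly the whole time the crank turns, do not bend its slender pin by straying from its circle, then let go, and leave the other things on the bench where they stand.

Things in the scene. Friction and masses are not known exactly. Their poses are not given: they have to be found in the camera images.
- vise: Grey bench vise, fixed. Base plate 120 (x) x 350 (y) x 30 mm; origin on the bench, x and y along its sides. The bed (plate top, z = 30 mm) fills its -y half; at the +y half a gear housing, up to z = 77 mm, carries the crank. Steel jaws, 66 mm wide and 45 mm tall, close along y. The fixed jaw, at the bed's -y end, is set anew each time: its face lies 30 to 44 mm to the -y side of point bed.
- jaw: Moving steel jaw, driven to the vise's -y by the crank, 50 mm a turn (under 1.25 turns needed). Origin: on the bed, at the clamping face of its spring-loaded face plate (60 x 8 x 40 mm) when not pressed; it starts 36 to 50 mm to the +y side of point bed. The plate stands 8 mm off its stop on a spring: 8 N to start moving, then 5 N per mm, 48 N fully back, an overload.
- bed (a point): Centre of the place for the billet, on the bed's surface (z = 30 mm). Axes as the vise's. The billet stands here with its 44 mm length along y, clear of both jaws; jaws close along y.
- crank_axis (a point): Point on the crank's vertical axis, at the height of the sleeve's middle (z = 125 mm). Turning clockwise seen from above closes the jaw. The crank arm lies at z = 83 to 95 mm.
- crank: Crank arm: origin on its axis at z = 83 mm, x axis along the arm to the sleeve, whose centre line is 60 mm from the axis. Dry friction asks about 6 N along the path to turn it (2 to 6 N remain when paused) and keeps it where it is left. The spring plate adds to that: about 1 N when it first bears on the clamped billet, 3 to 5 N when clamped well, over 6 N when overloaded.
- sleeve: Black grip sleeve, upright cylinder 24 mm across and 56 mm tall, spins freely on the crank's slender pin, so that a hand can hold it firmly (10 to 30 N a finger) without turning. The pin springs 1 mm for every 12 N of push or pull along the crank arm and is damaged when bent more than 1.6 mm. Origin at the centre of its underside (z = 94 mm).
- sleeve_mid (a point): Centre of the sleeve, a little above half-way up (z = 125 mm; top of the sleeve at z = 150 mm, pin head to 154 mm).
- specimen_mid (a point): Centre of the rock billet: grey sawn stone, rectangular, 32 mm (x) x 44 mm (y) x 40 mm (z), about 0.1 to 0.2 kg. It stands on the bench at the left or the right of the vise.
- core: Bystander: round grey drill core, 42 mm across, 48 mm tall, on the other side from the billet. Origin at its underside.
- beaker: Bystander: glass beaker, 72 mm across, 95 mm tall, beyond the vise. Origin at its underside.
- jar: Bystander: white jar with a blue lid, 56 mm across, 85 mm tall, beyond the vise. Origin at its underside.
Things that resemble listed ones, but are neither listed nor needed, are in the scene too. What is shaped like the part that bears specimen_mid but green or orange is not meant.

How it is judged:
By the outcome, as a careful person would: the job done as asked, in the order asked, and still so for the second after the job is handed in, with the robot touching nothing.
It also fails if it takes over 72 s, if anything falls off the work surface, if the arm or the gripper's body presses on something with over 40 N, if the wrist force passes 120 N, or if a joint passes its speed limit or range.

## Working session

There is one attempt and no reset: what is moved stays moved. The work goes in short steps, Python scripts to look and compute and a shell command to move; the robot and the scene stay as the last step left them, time stands still between calls to the robot, and variables do not carry over. Pictures are saved under pics/ and viewed, and the job is handed in when it is done.

```bash
ls; mkdir -p pics; python3 - <<'E'
from workcell import monitor, eyes
import cv2,pickle
print(monitor.read_state())
for n in ["scene","top"]:
    s=eyes.snapshot(n); pickle.dump(s,open(f"{n}0.pkl","wb"))
    cv2.imwrite(f"pics/{n}0.png",cv2.resize(s["image"][:,:,::-1],(800,600)))
    print(n,s["fx"],s["cx"],s["cy"],s["D"],s["view"])
E
```

```text
pics
{'t': 0.0, 'joint_pos': array([-1.21881202,  0.6293146 ,  0.03843379,  1.51836253, -0.02697935,
        0.99629155, -0.02003065]), 'qd': array([-0.00093079, -0.0014245 , -0.00147532, -0.00111428, -0.00071578,
       -0.00127465,  0.00063798]), 'joint_efforts': array([-4.31373664e-04, -5.49714983e+01,  1.14403468e+00, -1.86628461e+01,
       -5.20043483e-02,  2.37471383e-02,  1.81668065e-04]), 'tool_pos': array([0.26357789, 0.59383829, 0.40377582]), 'ee_rot': array([-0.59245243,  0.59318947,  0.38489467, -0.38598247]), 'contact_force': array([ 0.04243505,  0.23286271, -0.15326997]), 'ft_torque': array([ 0.05746323,  0.0109627 , -0.01202479]), 'finger_gap': 0.09384252217956564}
scene 385.03594600376573 255.31772686185718 196.630804106055 [-0.07548758  0.          0.          0.          0.        ] [[ 0.74793596  0.66362768  0.01378781 -0.3817113 ]
 [-0.40975213  0.44526671  0.79614116  0.17011216]
 [ 0.52220206 -0.60111219  0.60495384 -1.57460265]
 [ 0.          0.          0.          1.        ]]
top 373.70637233200245 260.02363211239043 189.13929303055957 [0.00141792 0.         0.         0.         0.        ] [[ 0.01692915 -0.99981608  0.00901218 -0.04511472]
 [ 0.99908379  0.01726971  0.03915775 -0.53674772]
 [-0.03930619  0.00834102  0.9991924  -0.96600043]
 [ 0.          0.          0.          1.        ]]
```

View pics/scene0.png

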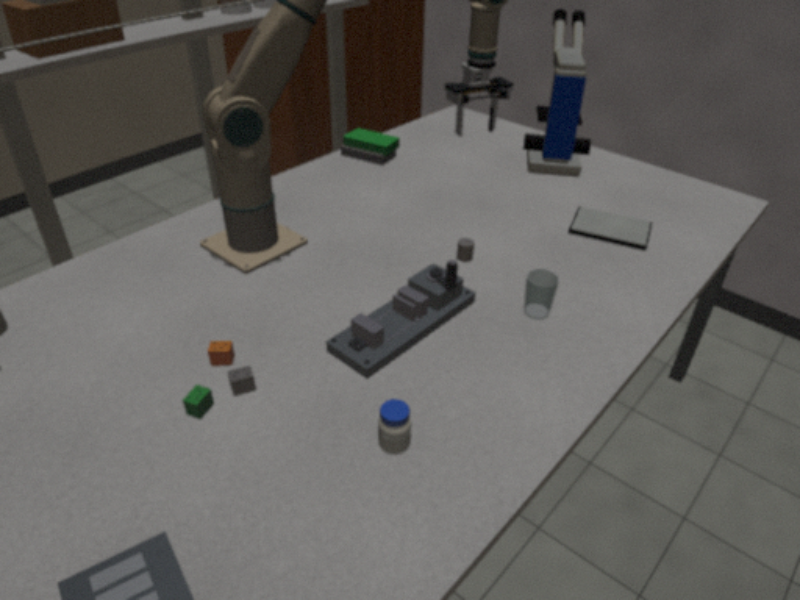

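View pics/top0.png

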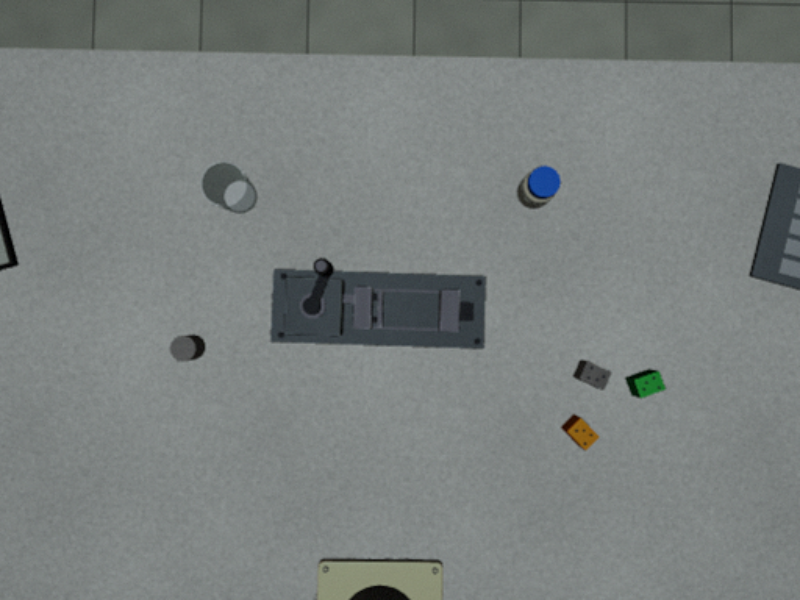

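```bash
cat > h.py <<'E'
import numpy as np,cv2
from scipy.spatial.transform import Rotation as R
def rot(q): return R.from_quat([q[1],q[2],q[3],q[0]]).as_matrix()
def cloud(s,view=None):
    K=np.array([[s["fx"],0,s["cx"]],[0,s["fy"],s["cy"]],[0,0,1.]])
    h,w=s["range_z"].shape
    u,v=np.meshgrid(np.arange(w,dtype=float),np.arange(h,dtype=float))
    p=cv2.undistortPoints(np.stack([u.ravel(),v.ravel()],1)[:,None],K,np.array(s["D"]))[:,0]
    z=s["range_z"].ravel().astype(float)
    c=np.stack([p[:,0]*z,-p[:,1]*z,-z],1)
    if view is None: view=np.linalg.inv(np.array(s["view"]))
    P=c@view[:3,:3].T+view[:3,3]
    P[z==0]=np.nan
    return P.reshape(h,w,3)
def wristview(st,s):
    T=np.eye(4);T[:3,:3]=rot(st["ee_rot"]);T[:3,3]=st["tool_pos"]
    return T@np.array(s["tool_from_camera"])
E
python3 - <<'E'
from h import *
from workcell import monitor
import pickle
print(rot(monitor.read_state()["ee_rot"]).round(3))
s=pickle.load(open("top0.pkl","rb"));P=cloud(s)
np.set_printoptions(suppress=True,linewidth=200)
im=np.nan_to_num(P[...,2])
g=np.clip(im/0.2,0,1)*255
cv2.imwrite("pics/topz.png",cv2.resize(cv2.applyColorMap(g.astype(np.uint8),cv2.COLORMAP_JET),(800,600)))
E
```

```text
[[ 0.406 -0.001 -0.914]
 [ 0.914 -0.001  0.406]
 [-0.002 -1.    -0.   ]]
```

View pics/topz.png

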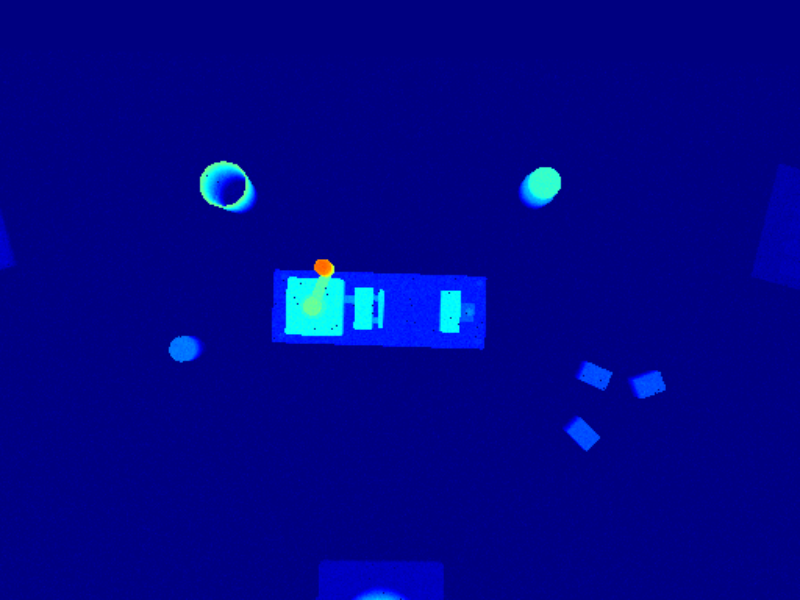

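The top view shows the billet candidates at (592,374) grey, (648,384) green and (582,432) orange. Only the grey one fits, and I will confirm it in a crop. The vise is at (380,310), with the crank sleeve at (322,267).

```bash
python3 - <<'E'
from h import *
import pickle
np.set_printoptions(suppress=True,linewidth=200,precision=4)
s=pickle.load(open("top0.pkl","rb"));P=cloud(s);I=s["image"]
crop=I[220:300,350:440][:,:,::-1]; cv2.imwrite("pics/crop.png",cv2.resize(crop,(720,640)[:2] if 0 else (675,600),interpolation=cv2.INTER_CUBIC))
def rect(m,name):
    p=P[m]; r=cv2.minAreaRect((p[:,:2]*1000).astype(np.float32)); print(name,len(p),'c',np.array(r[0]),'sz',r[1],'ang',r[2],'zmed',np.median(p[:,2]))
    return r
Z=np.nan_to_num(P[...,2]);X=P[...,0];Y=P[...,1]
print('bench z',np.median(Z[Z<0.02]))
n,l,st,c=cv2.connectedComponentsWithStats((Z>0.015).astype(np.uint8))
for i in range(1,n):
    if st[i,4]>60:
        m=l==i; print(i,c[i]*800/512,'zmax',np.percentile(Z[m],98)); 
        top=m&(Z>np.percentile(Z[m],90)-0.006); rect(top,'top'); print(I[top].mean(0))
v=l==l[int(310*.64),int(400*.64)]
r=rect(v&(Z>.02)&(Z<.038),'plate')
rect(v&(Z>.068)&(Z<.079),'75ish'); 
for lo,hi in [(.068,.082),(.085,.1),(.14,.16)]:
    m=(v&(Z>lo)&(Z<hi)).astype(np.uint8); k,ll,ss,cc=cv2.connectedComponentsWithStats(m)
    for i in range(1,k):
        if ss[i,4]>8: print(lo,cc[i]*800/512); rect(ll==i,' ')
E
```

```text
bench z 9.248275108442172e-05
1 [225.712 185.838] zmax 0.09684375637708996
top 169 c [700.8317 249.1075] sz (71.86564636230469, 71.31950378417969) ang 46.947021484375 zmed 0.09405284812516956
[110.6095 118.1065 118.2604]
2 [539.2129 186.819 ] zmax 0.0878354035075289
top 321 c [ 715.3591 -248.3746] sz (47.53960037231445, 47.059207916259766) ang 1.6222021579742432 zmed 0.08500269321420606
[ 26.6106  70.5763 149.0654]
11 [377.6744 308.1082] zmax 0.09727541507624776
top 2069 c [528.7885  17.8233] sz (110.65641784667969, 273.0911560058594) ang 0.9975213408470154 zmed 0.07713955539902351
[60.1107 65.4935 71.0604]
13 [184.7083 347.9294] zmax 0.05143151682918088
top 224 c [445.5984 321.8232] sz (40.784461975097656, 39.508056640625) ang 50.00593566894531 zmed 0.0484925223456838
[85.6071 87.1741 86.9821]
14 [593.5623 374.6427] zmax 0.04283300929935394
top 221 c [ 412.2024 -344.3816] sz (44.54606628417969, 31.993764877319336) ang 66.30934143066406 zmed 0.04004089797245214
[73.1131 74.6471 74.4796]
15 [646.7368 383.5725] zmax 0.0432505521752306
top 229 c [ 399.4349 -431.4734] sz (32.577854156494
[... 892 characters left out ...]
5821]
  312 c [514.7401  32.3965] sz (27.753202438354492, 64.57246398925781) ang 88.53752136230469 zmed 0.07611639560390882
0.068 [380.0237 307.2587]
  79 c [515.1917   4.7886] sz (58.82604217529297, 7.396638870239258) ang 0.8065584301948547 zmed 0.07168980157939109
0.068 [449.8129 310.6428]
  334 c [ 512.0587 -104.1865] sz (63.702518463134766, 29.73781394958496) ang 0.4593788683414459 zmed 0.07517010720501416
0.085 [315.5543 296.7619]
  221 c [534.1039 104.171 ] sz (27.624858856201172, 63.374027252197266) ang 76.40989685058594 zmed 0.09279168503348201
0.14 [321.9097 266.25  ]
  90 c [571.832   87.1768] sz (20.646198272705078, 22.381103515625) ang 0.28276652097702026 zmed 0.15146585051419004
```

View pics/crop.png

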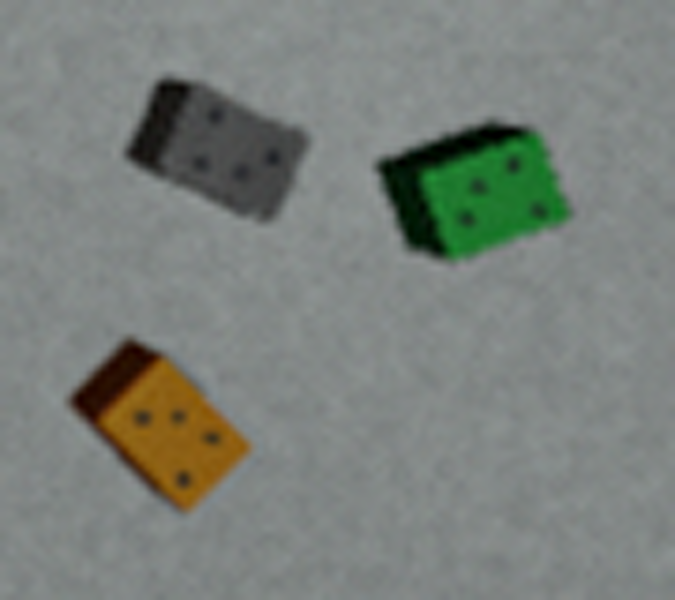

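The crop confirms the plain grey billet at (592,374), measured as 44.5 x 32 mm with its top at 40 mm. The green and orange blocks are decoys. The first move turns the hand to match the billet.

```bash
cat >> h.py <<'E'
from workcell import monitor
def delta(target,yaw=None,st=None):
    """target: TCP world (m) -> shift along tool axes mm; yaw: wanted tool-x yaw deg -> rad about tool y"""
    st=st or monitor.read_state(); M=rot(st["ee_rot"])
    d=M.T@(np.array(target)-st["tool_pos"])*1000
    y=np.degrees(np.arctan2(M[1,0],M[0,0]))
    print("t",round(st["t"],2),"tcp",np.round(st["tool_pos"],4),"yaw",round(y,2),"down",M[:,1].round(4),"F",st["contact_force"].round(1),"gap",round(st["finger_gap"],4))
    print(" shift",d.round(1),"turn_y",None if yaw is None else round(-np.radians(yaw-y),4))
E
python3 -m handwheel '[[[0,0,0],[0,0.12,0],0],[[0,0,0],[0,0.12,0],0],[[0,0,0],[0,0.12,0],0],[[0,0,0],[0,0.12,0],0],[[0,0,0],[0,0.12,0],0],[[0,0,0],[0,0.12,0],0],[[0,0,0],[0,0.12,0],0],[[0,0,0],[0,0.12,0],0],[[0,0,0],[0,0.12,0],0],[[0,0,0],[0,0.12,0],0],[[0,0,0],[0,0.12,0],0],[[0,0,0],[0,0.12,0],0]]'
python3 -c "
from h import *
delta([.5,.1,.42],-23.7)"
```

```text
t: 1.1
tool_pos: [0.2635, 0.594, 0.4042]
ee_rot: [-0.699, 0.7, -0.103, 0.103]
contact_force: [-0.2, 0.0, 0.2]
finger_gap: 0.0942
t 1.1 tcp [0.2635 0.594  0.4042] yaw -16.78 down [-5.e-04 -9.e-04 -1.e+00] F [-0.2  0.   0.2] gap 0.0942
 shift [ 369.   -15.5 -404.7] turn_y 0.1207
```

```bash
python3 -m handwheel '[[[26,-1,-28],[0,0,0],0],[[26,-1,-28],[0,0,0],0],[[26,-1,-28],[0,0,0],0],[[26,-1,-28],[0,0,0],0],[[26,-1,-28],[0,0,0],0],[[26,-1,-28],[0,0,0],0],[[26,-1,-28],[0,0,0],0],[[26,-1,-28],[0,0,0],0],[[26,-1,-28],[0,0,0],0],[[26,-1,-28],[0,0,0],0],[[26,-1,-28],[0,0,0],0],[[26,-1,-28],[0,0,0],0]]'
python3 -c "
from h import *
delta([.49,.05,.42],-23.7)"
```

```text
t: 2.1
tool_pos: [0.4682, 0.1818, 0.4166]
ee_rot: [-0.7, 0.7, -0.101, 0.101]
contact_force: [0.5, 0.9, 0.6]
finger_gap: 0.0936
t 2.1 tcp [0.4682 0.1818 0.4166] yaw -16.43 down [-5.e-04  0.e+00 -1.e+00] F [0.5 0.9 0.6] gap 0.0936
 shift [  58.2   -3.4 -120.3] turn_y 0.1269
```

```bash
python3 -m handwheel '[[[16,0,-30],[0,0,0],0],[[16,0,-30],[0,0,0],0],[[0,0,0],[0,0.12,0],0],[[0,0,0],[0,0,0],0]]'
python3 - <<'E'
from h import *
from workcell import eyes
import pickle
st=monitor.read_state(); s=eyes.snapshot("wrist")
delta([.412,-.344,.4],-23.7,st)
pickle.dump((st,s),open("w0.pkl","wb"))
V=wristview(st,s);print(V.round(3))
cv2.imwrite("pics/w0.png",cv2.resize(s["image"][:,:,::-1],(800,600)))
E
```

```text
t: 2.43
tool_pos: [0.4819, 0.1143, 0.4166]
ee_rot: [-0.692, 0.692, -0.146, 0.146]
contact_force: [-0.2, 0.2, -0.5]
finger_gap: 0.0938
t 2.43 tcp [0.4819 0.1143 0.4166] yaw -23.82 down [-1.e-04 -7.e-04 -1.e+00] F [-0.2  0.2 -0.5] gap 0.0938
 shift [ 121.1   17.  -447.5] turn_y -0.0021
[[ 0.914  0.388  0.116  0.516]
 [-0.405  0.876  0.26   0.189]
 [-0.    -0.284  0.959  0.396]
 [ 0.     0.     0.     1.   ]]
```

View pics/w0.png

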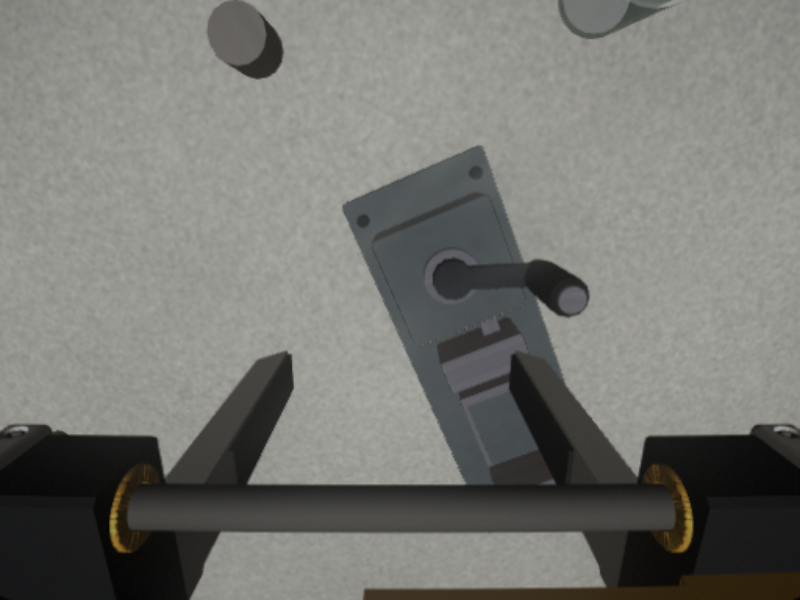

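The wrist view shows the crank hub at (452,278), the sleeve top at (572,298) and the moving jaw at (480,360). I measure these next.

```bash
cat > meas.py <<'E'
from h import *
import pickle,sys
np.set_printoptions(suppress=True,linewidth=200,precision=4)
def circ(p):
    A=np.c_[2*p,np.ones(len(p))]; s=np.linalg.lstsq(A,(p**2).sum(1),rcond=None)[0]; return s[:2],np.sqrt(s[2]+s[0]**2+s[1]**2)
def ana(f):
    st,s=pickle.load(open(f,"rb")); P=cloud(s,wristview(st,s)); Z=np.nan_to_num(P[...,2])
    ok=(P[...,0]>.4)&(P[...,0]<.63)&(P[...,1]>-.2)&(P[...,1]<.25)
    for lo,hi in [(.023,.037),(.07,.0795),(.089,.0985),(.145,.158)]:
        m=(ok&(Z>lo)&(Z<hi)).astype(np.uint8); m=cv2.morphologyEx(m,cv2.MORPH_OPEN,np.ones((3,3),np.uint8))
        k,l,ss,cc=cv2.connectedComponentsWithStats(m)
        for i in range(1,k):
            if ss[i,4]>40:
                p=P[l==i]; r=cv2.minAreaRect((p[:,:2]*1000).astype(np.float32))
                print(lo,'px',(cc[i]*1.5625).round(),'n',len(p),'c',np.array(r[0]).round(1),'sz',np.array(r[1]).round(1),'ang',round(r[2],2),'z',np.median(p[:,2]).round(4))
    return P
if __name__=="__main__": ana(sys.argv[1])
E
python3 meas.py w0.pkl
```

```text
0.023 px [447. 312.] n 6660 c [517.9  36.7] sz [293.5 120.4] ang 89.04 z 0.0299
0.023 px [533. 329.] n 746 c [570.9  17.5] sz [36.2 83.3] ang 20.15 z 0.0296
0.07 px [446. 268.] n 4509 c [519.4 108.8] sz [87.4 89.9] ang 88.94 z 0.0767
0.07 px [482. 362.] n 1100 c [518.   33.1] sz [28.4 65.9] ang 88.18 z 0.0756
0.07 px [485. 394.] n 169 c [507.9   5.9] sz [ 8.1 39.7] ang 88.16 z 0.0714
0.089 px [475. 277.] n 990 c [536.1 100.8] sz [26.7 64.5] ang 61.52 z 0.0931
0.145 px [568. 296.] n 501 c [574.9  87.9] sz [21.4 21.9] ang 63.87 z 0.1508
```

```bash
python3 -m handwheel '[[[10,0,-37],[0,0,0],0],[[10,0,-37],[0,0,0],0],[[10,0,-37],[0,0,0],0],[[10,0,-37],[0,0,0],0],[[10,0,-37],[0,0,0],0],[[10,0,-37],[0,0,0],0],[[10,0,-37],[0,0,0],0],[[10,0,-37],[0,0,0],0],[[10,0,-37],[0,0,0],0],[[10,0,-37],[0,0,0],0],[[0,0,0],[0,0,0],0]]'
python3 - <<'E'
from h import *
from workcell import eyes
import pickle
st=monitor.read_state(); s=eyes.snapshot("wrist")
delta([.412,-.344,.4],-23.7,st)
pickle.dump((st,s),open("w1.pkl","wb"))
cv2.imwrite("pics/w1.png",cv2.resize(s["image"][:,:,::-1],(800,600)))
P=cloud(s,wristview(st,s));Z=P[...,2]
m=((Z>.034)&(Z<.046)&(P[...,1]<-.2)).astype(np.uint8)
m=cv2.morphologyEx(m,cv2.MORPH_OPEN,np.ones((3,3),np.uint8))
k,l,ss,cc=cv2.connectedComponentsWithStats(m)
for i in range(1,k):
    if ss[i,4]>100:
        p=P[l==i];r=cv2.minAreaRect((p[:,:2]*1000).astype(np.float32));print((cc[i]*1.5625).round(),r,np.median(p[:,2]),s["image"][l==i].mean(0))
E
```

```text
t: 3.4
tool_pos: [0.4255, -0.2685, 0.4172]
ee_rot: [-0.69, 0.694, -0.144, 0.145]
contact_force: [1.2, -2.3, 0.2]
finger_gap: 0.0942
t 3.4 tcp [ 0.4255 -0.2685  0.4172] yaw -23.57 down [ 7.0e-04 -5.8e-03 -1.0e+00] F [ 1.2 -2.3  0.2] gap 0.0942
 shift [ 17.8  17.6 -74.5] turn_y 0.0022
[722. 104.] ((699.4293823242188, -247.42909240722656), (53.2032470703125, 19.609619140625), 82.63314056396484) 0.04051526126324345 [53.6097561  52.86585366 47.30487805]
[423. 357.] ((414.812255859375, -343.9035339355469), (44.19560241699219, 31.298490524291992), 66.7032241821289) 0.03967697655323599 [84.85131579 83.05657895 79.75263158]
[314. 378.] ((320.2406921386719, -324.2234802246094), (44.985450744628906, 32.063331604003906), 44.91727066040039) 0.03983551160015136 [136.66806137  89.07112971  39.13807531]
[446. 443.] ((401.4723815917969, -432.1270751953125), (32.21339797973633, 45.05125427246094), 20.038848876953125) 0.03977058426622193 [ 39.4578125 102.6421875  46.61875  ]
```

View pics/w1.png

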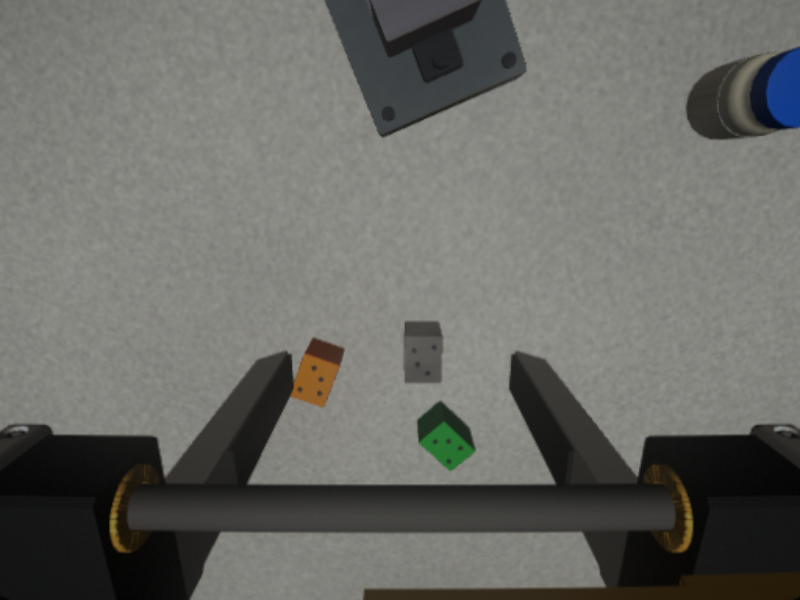

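The grey billet is at (423,357), clear of the orange block (314,378) and the green block (446,443). The wrist and top cameras differ by about 2.7 mm in x, so I use the mean.

```bash
python3 -m handwheel '[[[9,0,-38],[0,0,0],100],[[9,0,-37],[0,0,0],100],[[0,30,0],[0,0,0],100],[[0,30,0],[0,0,0],100],[[0,30,0],[0,0,0],100],[[0,30,0],[0,0,0],100],[[0,0,0],[0,0,0],100],[[0,0,0],[0,0,0],100]]'
python3 - <<'E'
from h import *
from workcell import eyes
import pickle
st=monitor.read_state(); s=eyes.snapshot("wrist")
delta([.4135,-.344,.207],-23.4,st)
cv2.imwrite("pics/w2.png",cv2.resize(s["image"][:,:,::-1],(800,600)))
P=cloud(s,wristview(st,s));Z=P[...,2]
m=((Z>.034)&(Z<.046)&(P[...,1]<-.2)).astype(np.uint8)
m=cv2.morphologyEx(m,cv2.MORPH_OPEN,np.ones((3,3),np.uint8))
k,l,ss,cc=cv2.connectedComponentsWithStats(m)
for i in range(1,k):
    if ss[i,4]>100:
        p=P[l==i];r=cv2.minAreaRect((p[:,:2]*1000).astype(np.float32));print((cc[i]*1.5625).round(),r,np.median(p[:,2]))
E
```

```text
t: 4.12
tool_pos: [0.4147, -0.3362, 0.2957]
ee_rot: [0.694, -0.692, 0.142, -0.14]
contact_force: [0.1, -0.4, 0.9]
finger_gap: 0.0575
t 4.12 tcp [ 0.4147 -0.3362  0.2957] yaw -23.06 down [-0.0024  0.0033 -1.    ] F [ 0.1 -0.4  0.9] gap 0.0575
 shift [ 2.3 88.6 -7.8] turn_y 0.0059
[407. 337.] ((414.8921813964844, -344.3630676269531), (44.21200942993164, 31.433629989624023), 66.3501968383789) 0.039704561416161244
[243. 368.] ((320.15130615234375, -324.5255126953125), (45.24388122558594, 32.037506103515625), 44.87151336669922) 0.03976389467678189
[441. 463.] ((401.35968017578125, -432.0081787109375), (32.29922103881836, 44.11050796508789), 20.526880264282227) 0.03974350270604707
```

View pics/w2.png

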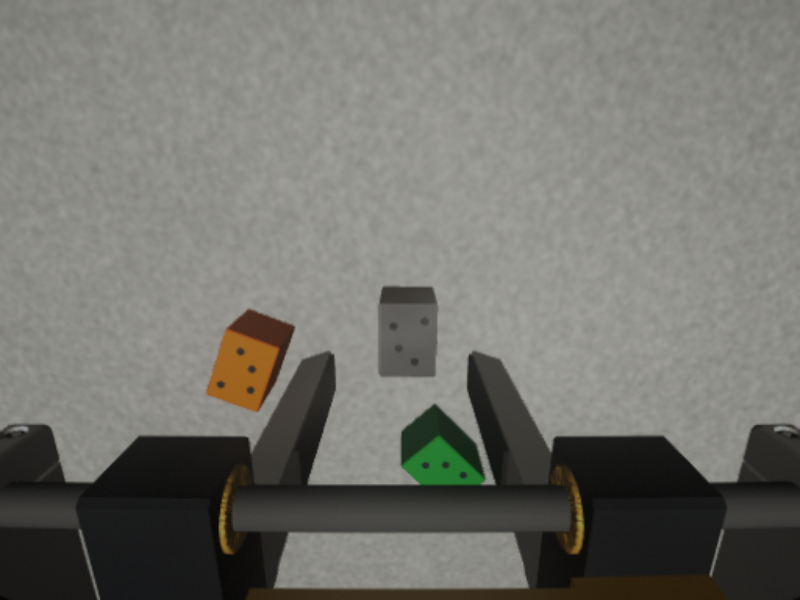

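```bash
python3 -m handwheel '[[[2,0,-8],[0,0,0],100],[[0,0,0],[0,0,0],100],[[0,30,0],[0,0,0],100],[[0,30,0],[0,0,0],100],[[0,28,0],[0,0,0],100],[[0,0,0],[0,0,0],100],[[0,0,0],[0,0,0],100],[[0,0,0],[0,0,0],100]]'
python3 - <<'E'
from h import *
delta([.4135,-.344,.207],-23.4)
E
```

```text
t: 4.83
tool_pos: [0.4128, -0.3474, 0.2104]
ee_rot: [-0.692, 0.693, -0.142, 0.144]
contact_force: [0.1, 0.9, 0.7]
finger_gap: 0.0569
t 4.83 tcp [ 0.4128 -0.3474  0.2104] yaw -23.34 down [ 0.0019 -0.0019 -1.    ] F [0.1 0.9 0.7] gap 0.0569
 shift [-0.8  3.4  3.4] turn_y 0.0011
```

```bash
python3 -m handwheel '[[[0,0,0],[0,0,0],100],[[0,0,0],[0,0,0],100]]' >/dev/null
python3 - <<'E'
from h import *
delta([.4135,-.344,.207],-23.4)
E
python3 -m handwheel '[[[0,2,0],[0,0,0],100],[[0,0,0],[0,0,0],100]]'
```

```text
t 5.0 tcp [ 0.413  -0.3471  0.2105] yaw -23.31 down [ 0.0025 -0.0021 -1.    ] F [1.  0.5 0.4] gap 0.0567
 shift [-0.8  3.5  3. ] turn_y 0.0016
t: 5.17
tool_pos: [0.4127, -0.3466, 0.2073]
ee_rot: [-0.692, 0.693, -0.142, 0.143]
contact_force: [0.0, 0.0, -0.8]
finger_gap: 0.0569
```

```bash
python3 -m handwheel '[[[0,1,2.5],[0,0,0],100],[[0,0,0],[0,0,0],200],[[0,0,0],[0,0,0],200],[[0,0,0],[0,0,0],200],[[0,0,0],[0,0,0],200],[[0,0,0],[0,0,0],200],[[0,0,0],[0,0,0],200],[[0,0,0],[0,0,0],200]]'
```

```text
t: 5.83
tool_pos: [0.4134, -0.3443, 0.2056]
ee_rot: [-0.692, 0.693, -0.143, 0.143]
contact_force: [-0.7, -0.4, -0.8]
finger_gap: 0.0318
```

```bash
python3 -m handwheel '[[[0,-10,0],[0,0,0],200],[[0,-30,0],[0,0,0],200],[[0,-30,0],[0,0,0],200],[[0,-30,0],[0,0,0],200],[[0,-30,0],[0,0,0],200],[[0,0,0],[0,-0.098,0],200],[[0,0,0],[0,-0.098,0],200],[[0,0,0],[0,-0.098,0],200],[[0,0,0],[0,-0.097,0],200],[[0,0,0],[0,0,0],200],[[0,0,0],[0,0,0],200]]'
python3 - <<'E'
from h import *
delta([.515,-.167,.33],-1.0)
E
```

```text
t: 6.75
tool_pos: [0.4131, -0.3443, 0.3361]
ee_rot: [0.707, -0.707, 0.007, -0.007]
contact_force: [-0.7, 0.2, -1.4]
finger_gap: 0.0318
t 6.75 tcp [ 0.4131 -0.3443  0.3361] yaw -1.09 down [ 1.e-04  3.e-04 -1.e+00] F [-0.7  0.2 -1.4] gap 0.0318
 shift [ 98.5   6.1 179.2] turn_y -0.0016
```

```bash
python3 -m handwheel '[[[16,0,30],[0,0,0],200],[[16,0,30],[0,0,0],200],[[16,0,30],[0,0,0],200],[[16,0,30],[0,0,0],200],[[17,0,30],[0,0,0],200],[[17,0,30],[0,0,0],200],[[0,0,0],[0,0,0],200],[[0,0,0],[0,0,0],200],[[0,0,0],[0,0,0],200]]'
python3 - <<'E'
from h import *
from workcell import eyes
import pickle
st=monitor.read_state(); s=eyes.snapshot("wrist")
delta([.515,-.047,.33],-1.0,st)
pickle.dump((st,s),open("w3.pkl","wb"))
cv2.imwrite("pics/w3.png",cv2.resize(s["image"][:,:,::-1],(800,600)))
E
python3 meas.py w3.pkl
```

```text
t: 7.5
tool_pos: [0.514, -0.1661, 0.3357]
ee_rot: [-0.707, 0.707, -0.006, 0.006]
contact_force: [-0.6, -0.6, -1.3]
finger_gap: 0.0319
t 7.5 tcp [ 0.514  -0.1661  0.3357] yaw -0.99 down [-7.e-04 -8.e-04 -1.e+00] F [-0.6 -0.6 -1.3] gap 0.0319
 shift [ -1.    5.6 119.1] turn_y 0.0001
0.023 px [402. 135.] n 20147 c [516.1 -78.5] sz [174.1 120.8] ang 88.89 z 0.0298
0.07 px [402. 211.] n 2952 c [ 515.7 -104.7] sz [29.3 66. ] ang 88.92 z 0.0748
0.145 px [400. 334.] n 373 c [ 514.  -144.2] sz [31.6  2.1] ang 1.42 z 0.1517
0.145 px [343. 365.] n 132 c [ 491.5 -156.8] sz [ 1.1 10.4] ang 87.44 z 0.1518
0.145 px [458. 365.] n 138 c [ 536.9 -157.7] sz [ 0.9 10.2] ang 88.21 z 0.1523
```

View pics/w3.png

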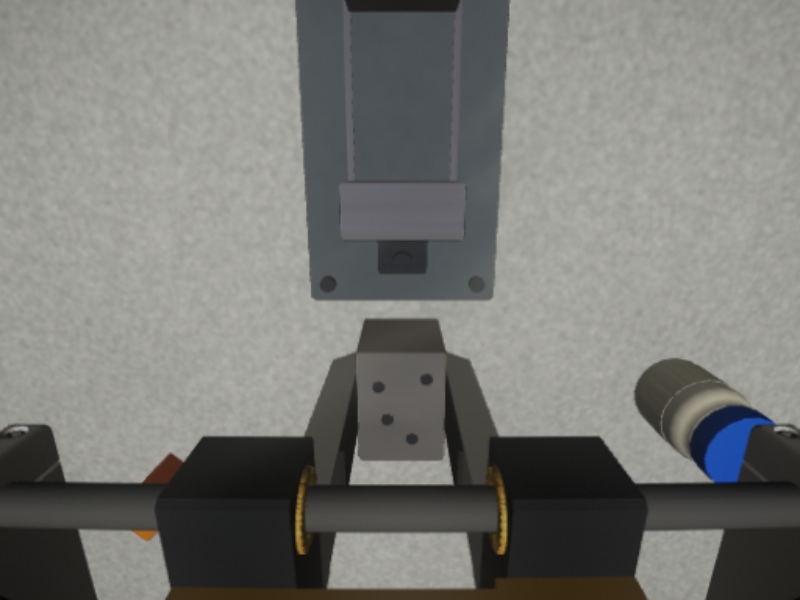

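The wrist view shows the held block centred at (400,405) between the pads at x=514.0, matching the TCP, so I trust the wrist camera. The fixed jaw is at (402,211). Next I carry the block over the bed.

```bash
python3 -m handwheel '[[[2.7,0,30],[0,0,0],200],[[0,0,30],[0,0,0],200],[[0,0,30],[0,0,0],200],[[0,0,29],[0,0,0],200],[[0,20,0],[0,0,0],200],[[0,20,0],[0,0,0],200],[[0,0,0],[0,0,0],200],[[0,0,0],[0,0,0],200],[[0,0,0],[0,0,0],200]]'
python3 - <<'E'
from h import *
from workcell import eyes
import pickle
st=monitor.read_state(); s=eyes.snapshot("wrist")
delta([.5167,-.047,.236],-1.0,st)
pickle.dump((st,s),open("w4.pkl","wb"))
cv2.imwrite("pics/w4.png",cv2.resize(s["image"][:,:,::-1],(800,600)))
E
python3 meas.py w4.pkl
```

```text
t: 8.3
tool_pos: [0.5189, -0.0485, 0.2964]
ee_rot: [-0.707, 0.707, -0.007, 0.007]
contact_force: [0.7, -0.4, -1.5]
finger_gap: 0.0318
t 8.3 tcp [ 0.5189 -0.0485  0.2964] yaw -1.1 down [ 7.e-04 -7.e-04 -1.e+00] F [ 0.7 -0.4 -1.5] gap 0.0318
 shift [-2.3 60.4  1.5] turn_y -0.0017
0.023 px [393. 236.] n 16522 c [517.3  -3.3] sz [233.5 120.9] ang 88.96 z 0.0298
0.023 px [395. 213.] n 272 c [517.2  11.5] sz [ 6.  27.7] ang 88.63 z 0.0299
0.023 px [368. 479.] n 143 c [ 497. -156.] sz [ 6.9 25.3] ang 85.99 z 0.0299
0.023 px [429. 479.] n 176 c [ 534.2 -156.4] sz [ 7.7 31.3] ang 89.35 z 0.0299
0.07 px [387.  50.] n 7346 c [518.9  81.6] sz [33.5 90. ] ang 88.97 z 0.0766
0.07 px [394. 173.] n 4242 c [518.   31.7] sz [28.1 66.4] ang 88.73 z 0.0758
0.07 px [394. 236.] n 892 c [517.5   4.7] sz [ 8.1 58.8] ang 88.8 z 0.0714
0.07 px [402. 466.] n 625 c [ 517.7 -111.5] sz [51.5 17.9] ang 1.69 z 0.0748
0.089 px [498.  12.] n 537 c [556.7  89.9] sz [11.6 33.5] ang 63.18 z 0.0908
0.089 px [400. 319.] n 159 c [520.  -26.8] sz [ 1.  29.2] ang 89.17 z 0.0948
0.145 px [334. 421.] n 413 c [500.6 -44.3] sz [ 9.1 19.7] ang 38.61 z 0.1516
0.145 px [468. 422.] n 431 c [537.7 -45.7] sz [20.8  9.7] ang 51.17 z 0.1519
```

View pics/w4.png

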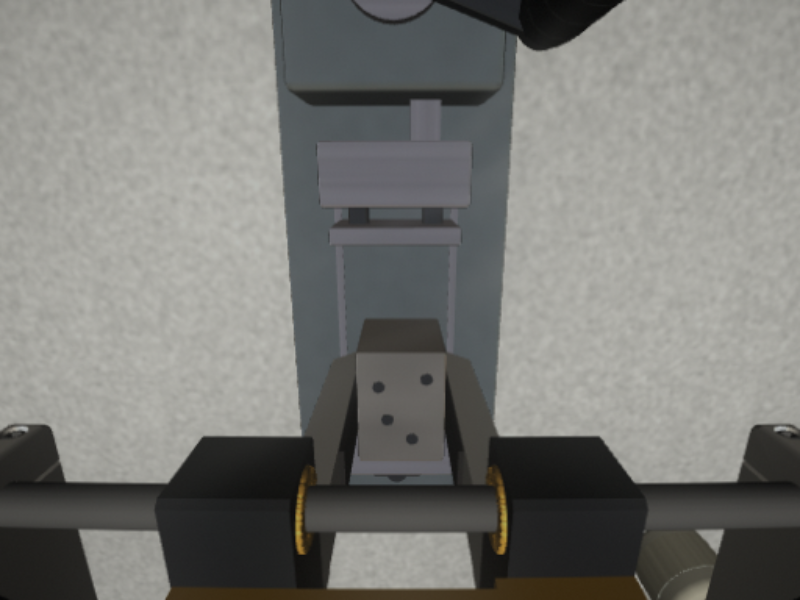

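The view shows the jaw plate at (394,236) with its face at y about 0.7 mm. The block at (400,405) is over the gap. I nudge it sideways, then lower it.

```bash
python3 -m handwheel '[[[-2,0,0.7],[0,0,0],200],[[0,20,0],[0,0,0],200],[[0,20,0],[0,0,0],200],[[0,14,0],[0,0,0],200],[[0,0,0],[0,0,0],200],[[0,0,0],[0,0,0],200],[[0,0,0],[0,0,0],200]]'
python3 - <<'E'
from h import *
delta([.5167,-.0475,.236],-1.0)
E
```

```text
t: 8.93
tool_pos: [0.5173, -0.0465, 0.2427]
ee_rot: [-0.707, 0.707, -0.005, 0.006]
contact_force: [0.4, 0.2, -1.1]
finger_gap: 0.0319
t 8.93 tcp [ 0.5173 -0.0465  0.2427] yaw -0.95 down [ 1.6e-03 -3.0e-04 -1.0e+00] F [ 0.4  0.2 -1.1] gap 0.0319
 shift [-0.6  6.7 -1. ] turn_y 0.0009
```

```bash
python3 -m handwheel '[[[0,4,0],[0,0,0],200],[[0,1,0],[0,0,0],200],[[0,0,0],[0,0,0],200]]';python3 -m handwheel '[[[0,1,0],[0,0,0],200],[[0,0,0],[0,0,0],200]]';python3 -m handwheel '[[[0,0.7,0],[0,0,0],200],[[0,0,0],[0,0,0],200]]'
```

```text
t: 9.18
tool_pos: [0.517, -0.0461, 0.237]
ee_rot: [0.707, -0.707, 0.005, -0.006]
contact_force: [-0.3, 0.7, -0.2]
finger_gap: 0.0318
t: 9.35
tool_pos: [0.5169, -0.0461, 0.2358]
ee_rot: [0.707, -0.707, 0.006, -0.006]
contact_force: [0.8, 1.2, -1.0]
finger_gap: 0.0321
t: 9.52
tool_pos: [0.5169, -0.0462, 0.2356]
ee_rot: [0.707, -0.707, 0.006, -0.006]
contact_force: [-1.1, 0.8, 5.5]
finger_gap: 0.0318
```

Contact at 5.5 N, so I release.

```bash
python3 -m handwheel '[[[0,0,0],[0,0,0],100],[[0,0,0],[0,0,0],100],[[0,0,0],[0,0,0],100],[[0,0,0],[0,0,0],100],[[0,0,0],[0,0,0],100],[[0,-15,0],[0,0,0],100],[[0,-30,0],[0,0,0],100],[[0,-30,0],[0,0,0],100],[[0,-30,0],[0,0,0],100],[[0,-30,0],[0,0,0],100],[[0,0,0],[0,0,0],60],[[0,0,0],[0,0,0],60]]'
python3 - <<'E'
from h import *
from workcell import eyes
import pickle
st=monitor.read_state(); s=eyes.snapshot("wrist")
# tangent yaw
delta([.53,.0,.38],68.5,st)
s2=eyes.snapshot("top")
cv2.imwrite("pics/w5.png",cv2.resize(s["image"][:,:,::-1],(640,480)))
cv2.imwrite("pics/t5.png",cv2.resize(s2["image"][150:250,150:330][:,:,::-1],(800,444),interpolation=cv2.INTER_CUBIC))
E
```

```text
t: 10.52
tool_pos: [0.5173, -0.0462, 0.3713]
ee_rot: [0.707, -0.707, 0.004, -0.007]
contact_force: [-0.1, -0.5, -0.0]
finger_gap: 0.0674
t 10.52 tcp [ 0.5173 -0.0462  0.3713] yaw -0.9 down [ 3.5e-03  2.0e-04 -1.0e+00] F [-0.1 -0.5 -0. ] gap 0.0674
 shift [12.1 -8.6 46.4] turn_y -1.2112
```

View pics/w5.png

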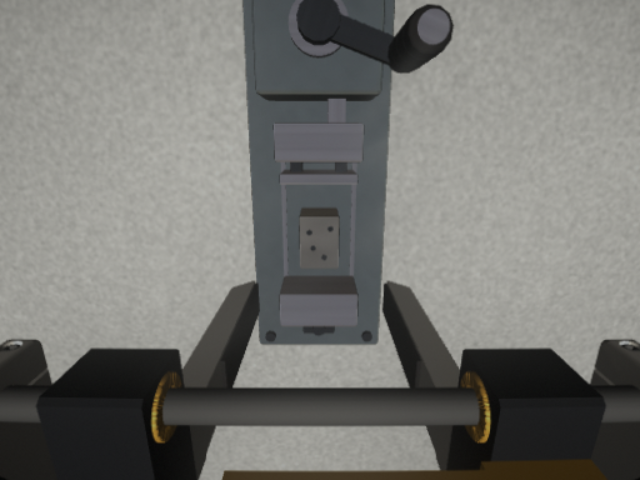

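View pics/t5.png

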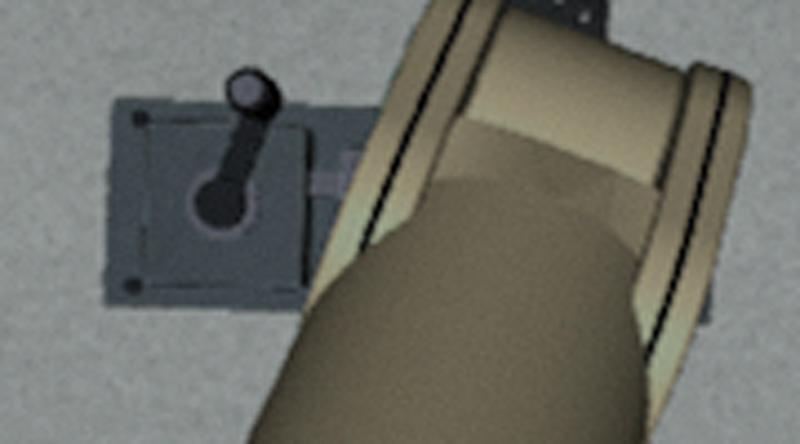

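The wrist view shows the billet upright at (319,240) on the bed, square and clear of both jaws; the hand is free. Next I look at the crank from closer.

```bash
python3 -m handwheel '[[[7,-15,30],[0,0,0],0],[[7,-15,30],[0,0,0],0],[[0,0,0],[0,0,0],0],[[0,0,0],[0,0,0],0],[[0,0,0],[0,0,0],0]]'
python3 - <<'E'
from h import *
from workcell import eyes
import pickle
st=monitor.read_state(); s=eyes.snapshot("wrist")
delta([.53,.0,.38],68.5,st)
pickle.dump((st,s),open("w6.pkl","wb"))
cv2.imwrite("pics/w6.png",cv2.resize(s["image"][:,:,::-1],(800,600)))
E
python3 meas.py w6.pkl
```

```text
t: 11.03
tool_pos: [0.5313, 0.0133, 0.3985]
ee_rot: [-0.707, 0.707, -0.007, 0.005]
contact_force: [-0.6, -0.2, 0.4]
finger_gap: 0.0938
t 11.03 tcp [0.5313 0.0133 0.3985] yaw -0.91 down [-2.9e-03 -8.0e-04 -1.0e+00] F [-0.6 -0.2  0.4] gap 0.0938
 shift [ -1.   18.6 -13.4] turn_y -1.2114
0.023 px [386. 265.] n 12508 c [517.3   9.4] sz [349.7 121. ] ang 88.94 z 0.0298
0.07 px [377. 144.] n 6417 c [519.1 108.5] sz [88.  90.9] ang 88.87 z 0.0767
0.07 px [382. 266.] n 1616 c [517.8  32.8] sz [28.3 65.8] ang 89.05 z 0.0756
0.07 px [383. 303.] n 352 c [517.    5.6] sz [ 7.6 58.7] ang 88.93 z 0.0712
0.07 px [384. 439.] n 1244 c [ 515.2 -103.2] sz [30.  66.3] ang 88.7 z 0.0747
0.089 px [403. 157.] n 1403 c [536.8 104.3] sz [27.4 63.7] ang 75.66 z 0.0936
0.145 px [488. 186.] n 760 c [575.3  87.2] sz [22.4 23.1] ang 89.46 z 0.1508
```

View pics/w6.png

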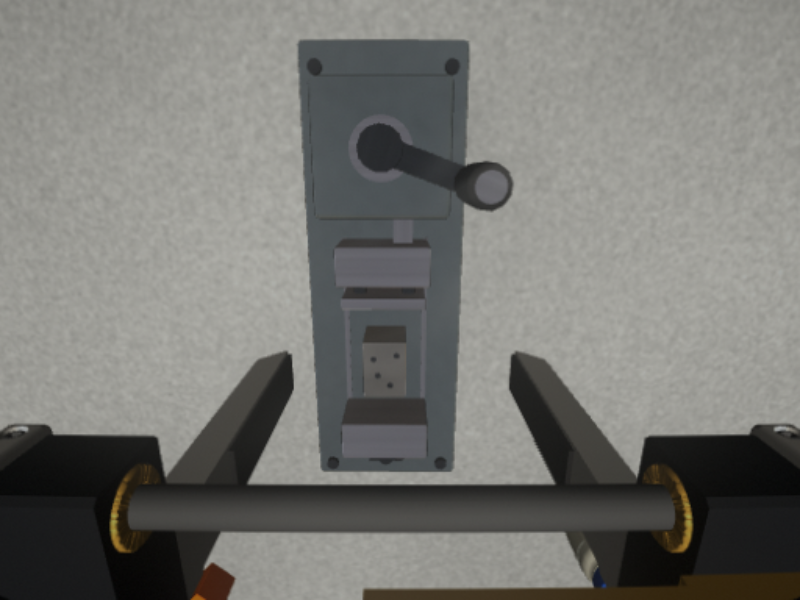

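```bash
python3 - <<'E'
from meas import *
st,s=pickle.load(open("w6.pkl","rb")); P=cloud(s,wristview(st,s)); Z=P[...,2]
# hub: arm-level points
m=(Z>.090)&(Z<.098)&(P[...,0]<.56)&(P[...,0]>.49)&(P[...,1]>.06)
p=P[m][:,:2]*1000
sl=np.array([575.3,87.2])
# sleeve top pts
q=P[(Z>.146)&(Z<.158)&(P[...,0]>.55)&(P[...,0]<.6)][:,:2]*1000
hull=cv2.convexHull(q.astype(np.float32))[:,0]; print('sleeve',circ(hull), q.mean(0))
# arm axis: far-end hull fit circle
for c in [np.array([519.1,108.8])]:
    for k in range(5):
        d=(sl-c)/np.linalg.norm(sl-c); hp=cv2.convexHull(p.astype(np.float32))[:,0]
        back=hp[(hp-c)@d<0]; c2,r=circ(back); print('hub',c2,r,len(back)); c=c2
        break
print('zhub',np.median(P[m][:,2]), 'dist',np.linalg.norm(sl-c))
G=cv2.cvtColor(s["image"],cv2.COLOR_RGB2GRAY)
print(cv2.HoughCircles(G[60:130,210:280],cv2.HOUGH_GRADIENT,1,5,param1=80,param2=12,minRadius=11,maxRadius=24))
for cc in [(243,94)]: print(P[cc[1]-2:cc[1]+3,cc[0]-2:cc[0]+3].reshape(-1,3).mean(0))
E
```

```text
sleeve (array([575.3102,  87.2048]), np.float64(11.655221270684224)) [574.6283  87.3965]
hub [519.1241 108.8165] 13.603878597129087 11
zhub 0.09409415625577186 dist 60.19141044264728
[[[33.5 35.5 20.7]
  [35.5 30.5 19.9]
  [30.5 29.5 16.6]]]
[0.5196 0.1091 0.0948]
```

```bash
python3 -m handwheel '[[[0,0,0],[0,-0.1218,0],0],[[0,0,0],[0,-0.1218,0],0],[[0,0,0],[0,-0.1218,0],0],[[0,0,0],[0,-0.1218,0],0],[[0,0,0],[0,-0.1218,0],0],[[0,0,0],[0,-0.1218,0],0],[[0,0,0],[0,-0.1218,0],0],[[0,0,0],[0,-0.1218,0],0],[[0,0,0],[0,-0.1218,0],0],[[0,0,0],[0,-0.1218,0],0],[[0,0,0],[0,0,0],0],[[0,0,0],[0,0,0],0]]'
python3 - <<'E'
from h import *
delta([.5753,.0872,.398],68.9)
print(monitor.read_state()["joint_pos"].round(2))
E
```

```text
t: 12.08
tool_pos: [0.5315, 0.0122, 0.3993]
ee_rot: [0.585, -0.584, -0.398, 0.399]
contact_force: [-0.6, -0.4, -0.1]
finger_gap: 0.094
t 12.08 tcp [0.5315 0.0122 0.3993] yaw 68.55 down [-1.6e-03 -2.0e-04 -1.0e+00] F [-0.6 -0.4 -0.1] gap 0.094
 shift [ 85.8   1.2 -13.4] turn_y -0.0061
[-0.15  0.47  0.11  1.86 -0.06  0.82  1.19]
```

```bash
python3 -m handwheel '[[[28,0,-4],[0,-0.006,0],0],[[28,0,-5],[0,0,0],0],[[29.8,0,-4.4],[0,0,0],0],[[0,0,0],[0,0,0],0],[[0,0,0],[0,0,0],0],[[0,0,0],[0,0,0],0]]'
python3 - <<'E'
from h import *
from workcell import eyes
import pickle
st=monitor.read_state(); s=eyes.snapshot("wrist")
delta([.5753,.0872,.305],68.9,st)
pickle.dump((st,s),open("w7.pkl","wb"))
cv2.imwrite("pics/w7.png",cv2.resize(s["image"][:,:,::-1],(800,600)))
E
python3 meas.py w7.pkl
```

```text
t: 12.58
tool_pos: [0.5746, 0.088, 0.3994]
ee_rot: [-0.582, 0.583, 0.4, -0.402]
contact_force: [-0.1, -0.4, -0.1]
finger_gap: 0.0941
t 12.58 tcp [0.5746 0.088  0.3994] yaw 69.07 down [-0.0015 -0.0013 -1.    ] F [-0.1 -0.4 -0.1] gap 0.0941
 shift [-0.3 94.4 -1. ] turn_y 0.0029
0.023 px [276. 238.] n 13176 c [517.2   8.8] sz [350.9 120.8] ang 88.79 z 0.0298
0.07 px [403. 199.] n 5758 c [519.7 108.8] sz [88.4 90.7] ang 89.02 z 0.0767
0.07 px [296. 245.] n 1648 c [517.6  32.1] sz [28.5 65.1] ang 89.21 z 0.0758
0.07 px [260. 258.] n 384 c [517.1   5. ] sz [ 8.6 58.5] ang 89.71 z 0.0715
0.07 px [122. 311.] n 1544 c [ 515.2 -103.8] sz [31.  65.5] ang 89.46 z 0.0748
0.089 px [402. 234.] n 1212 c [537.2 102.1] sz [26.2 64.4] ang 69.1 z 0.0938
0.145 px [402. 330.] n 584 c [574.3  87.6] sz [22.6 22.6] ang 25.2 z 0.1511
```

View pics/w7.png

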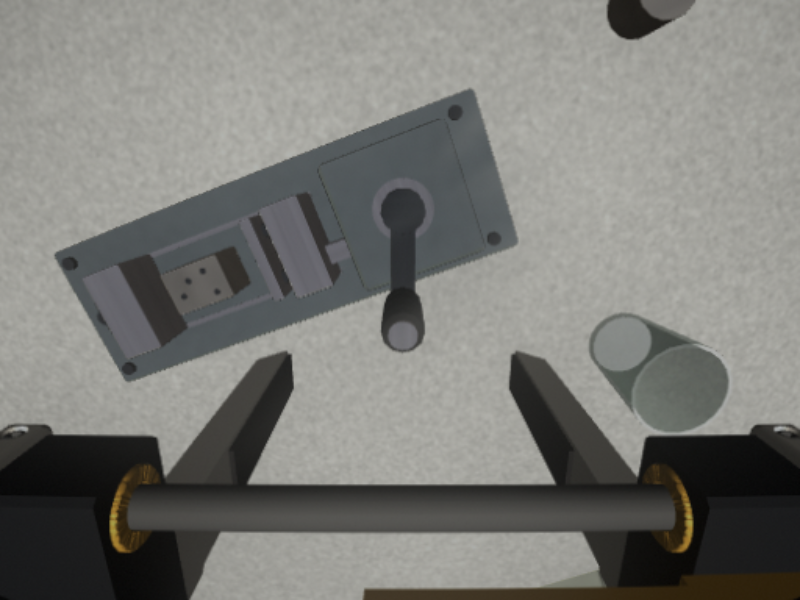

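In the wrist view the hub (402,210) and sleeve top (402,335) are vertically in line and centred between the fingers (centre 402). So the arm lies exactly along the tool's z axis. Next I descend.

```bash
python3 -m handwheel '[[[0,25,0],[0,0,0],0],[[0,25,0],[0,0,0],0],[[0,25,0],[0,0,0],0],[[0,19,0],[0,0,0],0],[[0,0,0],[0,0,0],0],[[0,0,0],[0,0,0],0],[[0,0,0],[0,0,0],0]]'
python3 - <<'E'
from h import *
from workcell import eyes
import pickle
st=monitor.read_state(); s=eyes.snapshot("wrist")
delta([.5750,.0874,.305],69,st)
pickle.dump((st,s),open("w8.pkl","wb"))
cv2.imwrite("pics/w8.png",cv2.resize(s["image"][:,:,::-1],(800,600)))
E
python3 meas.py w8.pkl | tail -3
```

```text
t: 13.22
tool_pos: [0.5754, 0.0881, 0.3071]
ee_rot: [-0.582, 0.583, 0.402, -0.401]
contact_force: [0.9, 0.2, 0.4]
finger_gap: 0.0937
t 13.22 tcp [0.5754 0.0881 0.3071] yaw 69.11 down [ 1.5e-03 -1.0e-04 -1.0e+00] F [0.9 0.2 0.4] gap 0.0937
 shift [-0.8  2.1  0.1] turn_y 0.002
0.145 px [401. 416.] n 1395 c [574.8  87.7] sz [22.8 23.3] ang 83.22 z 0.1517
0.145 px [251. 412.] n 491 c [555.1  42.3] sz [21.5  9.9] ang 13.2 z 0.1518
0.145 px [550. 411.] n 484 c [590.  134.2] sz [ 9.7 21.3] ang 33.87 z 0.152
```

View pics/w8.png

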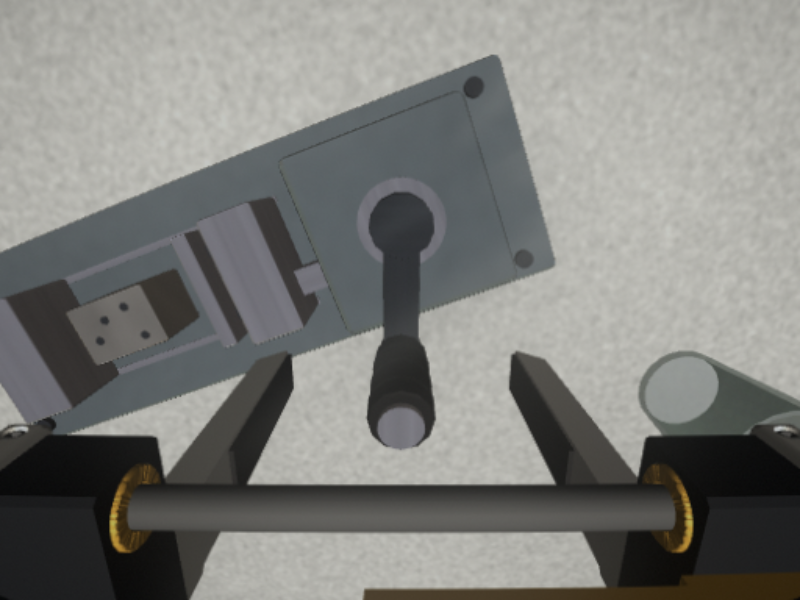

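The sleeve at (401,416) is centred between the fingers. Closing now.

```bash
python3 -m handwheel '[[[0,2,0],[0,0,0],120],[[0,0,0],[0,0,0],220],[[0,0,0],[0,0,0],220],[[0,0,0],[0,0,0],220],[[0,0,0],[0,0,0],220],[[0,0,0],[0,0,0],220],[[0,0,0],[0,0,0],220],[[0,0,0],[0,0,0],220],[[0,0,0],[0,0,0],220],[[0,0,0],[0,0,0],220]]'
python3 - <<'E'
from h import *
st=monitor.read_state()
delta([.5750,.0874,.305],69,st); M=rot(st["ee_rot"]); print('F tool',M.T@st["contact_force"])
E
```

```text
t: 14.1
tool_pos: [0.575, 0.0889, 0.3039]
ee_rot: [0.582, -0.582, -0.402, 0.402]
contact_force: [-0.8, -0.1, 0.2]
finger_gap: 0.0305
t 14.1 tcp [0.575  0.0889 0.3039] yaw 69.21 down [-1.e-04 -0.e+00 -1.e+00] F [-0.8 -0.1  0.2] gap 0.0305
 shift [-1.4 -1.1 -0.6] turn_y 0.0037
F tool [-0.35528422 -0.23031449  0.71897329]
```

```bash
python3 -m handwheel '[[[0,0,0],[0,0,0],220],[[0,0,0],[0,0,0],220],[[0,0,0],[0,0,0],220],[[0,0,0],[0,0,0],220]]'
python3 - <<'E'
from h import *
st=monitor.read_state()
delta([.5750,.0874,.305],69,st); M=rot(st["ee_rot"]); print('F tool',M.T@st["contact_force"])
E
```

```text
t: 14.43
tool_pos: [0.5749, 0.0887, 0.304]
ee_rot: [-0.582, 0.582, 0.401, -0.402]
contact_force: [-0.7, -1.3, 2.9]
finger_gap: 0.0236
t 14.43 tcp [0.5749 0.0887 0.304 ] yaw 69.2 down [-3.e-04 -4.e-04 -1.e+00] F [-0.7 -1.3  2.9] gap 0.0236
 shift [-1.2 -1.  -0.6] turn_y 0.0035
F tool [-1.44435074 -2.86536486  0.171637  ]
```

Gripped, with a gap of 23.6 mm and low force. I work out the circle rows in tool axes next.

```bash
cat > circ.py <<'E'
import numpy as np
def tab(a0,a1,d=5):
    a=np.arange(a0,a1+1e-6,d)
    for p,q in zip(a[:-1],a[1:]):
        P,Q=np.radians([p,q]); print(f"{p:.0f}->{q:.0f}: {-60*(np.sin(Q)-np.sin(P)):.2f}, {-60*(np.cos(Q)-np.cos(P)):.2f}")
def chk(a,r=None):
    from h import monitor,rot
    st=monitor.read_state(); M=rot(st["ee_rot"]); f=M.T@st["contact_force"]; A=np.radians(a)
    o=np.array([-np.sin(A),0,-np.cos(A)]); t=np.array([-np.cos(A),0,np.sin(A)])
    p=M.T@(st["tool_pos"]-np.array([.5193,.1088,.305]))*1000
    print(f"t {st['t']:.2f} a {a} Fout {f@o:.1f} Fcw {f@t:.1f} Fdown {f[1]:.1f} | meas rad {np.hypot(p[0],p[2]):.2f} ang {np.degrees(np.arctan2(-p[0],-p[2])):.1f} gap {st['finger_gap']*1000:.1f} y {np.degrees(np.arctan2(M[1,0],M[0,0])):.2f} z {st['tool_pos'][2]:.4f}")
E
python3 -c "
from circ import *
tab(0,360)
chk(0)"
```

```text
0->5: -5.23, 0.23
5->10: -5.19, 0.68
10->15: -5.11, 1.13
15->20: -4.99, 1.57
20->25: -4.84, 2.00
25->30: -4.64, 2.42
30->35: -4.41, 2.81
35->40: -4.15, 3.19
40->45: -3.86, 3.54
45->50: -3.54, 3.86
50->55: -3.19, 4.15
55->60: -2.81, 4.41
60->65: -2.42, 4.64
65->70: -2.00, 4.84
70->75: -1.57, 4.99
75->80: -1.13, 5.11
80->85: -0.68, 5.19
85->90: -0.23, 5.23
90->95: 0.23, 5.23
95->100: 0.68, 5.19
100->105: 1.13, 5.11
105->110: 1.57, 4.99
110->115: 2.00, 4.84
115->120: 2.42, 4.64
120->125: 2.81, 4.41
125->130: 3.19, 4.15
130->135: 3.54, 3.86
135->140: 3.86, 3.54
140->145: 4.15, 3.19
145->150: 4.41, 2.81
150->155: 4.64, 2.42
155->160: 4.84, 2.00
160->165: 4.99, 1.57
165->170: 5.11, 1.13
170->175: 5.19, 0.68
175->180: 5.23, 0.23
180->185: 5.23, -0.23
185->190: 5.19, -0.68
190->195: 5.11, -1.13
195->200: 4.99, -1.57
200->205: 4.84, -2.00
205->210: 4.64, -2.42
210->215: 4.41, -2.81
215->220: 4.15, -3.19
220->225: 3.86, -3.54
225->230: 3.54, -3.86
230->235: 3.19, -4.15
235->240: 2.81, -4.41
240->245: 2.42, -4.64
245->250: 2.00, -4.84
250->255: 1.57, -4.99
255->260: 1.13, -5.11
260->265: 0.68, -5.19
265->270: 0.23, -5.23
270->275: -0.23, -5.23
275->280: -0.68, -5.19
280->285: -1.13, -5.11
285->290: -1.57, -4.99
290->295: -2.00, -4.84
295->300: -2.42, -4.64
300->305: -2.81, -4.41
305->310: -3.19, -4.15
310->315: -3.54, -3.86
315->320: -3.86, -3.54
320->325: -4.15, -3.19
325->330: -4.41, -2.81
330->335: -4.64, -2.42
335->340: -4.84, -2.00
340->345: -4.99, -1.57
345->350: -5.11, -1.13
350->355: -5.19, -0.68
355->360: -5.23, -0.23
t 14.43 a 0 Fout -0.2 Fcw 1.4 Fdown -2.9 | meas rad 59.12 ang -0.9 gap 23.6 y 69.20 z 0.3040
```

```bash
python3 -m handwheel '[[[-5.23,0,0.23],[0,0,0],220],[[-5.19,0,0.68],[0,0,0],220],[[-5.11,0,1.13],[0,0,0],220],[[-4.99,0,1.57],[0,0,0],220]]' >/dev/null; python3 -c "
from circ import *
chk(20)"
python3 -m handwheel '[[[0,0,0],[0,0,0],220]]' >/dev/null; python3 -c "
from circ import *
chk(20)"
```

```text
t 14.77 a 20 Fout 0.5 Fcw -6.8 Fdown 4.1 | meas rad 58.46 ang 17.2 gap 23.9 y 69.30 z 0.3041
t 14.85 a 20 Fout -0.4 Fcw -4.0 Fdown 3.4 | meas rad 58.58 ang 18.2 gap 23.5 y 69.23 z 0.3041
```

```bash
python3 -m handwheel '[[[-4.84,0,2.0],[0,0,0],220],[[-4.64,0,2.42],[0,0,0],220],[[-4.41,0,2.81],[0,0,0],220],[[-4.15,0,3.19],[0,0,0],220],[[-3.86,0,3.54],[0,0,0],220],[[-3.54,0,3.86],[0,0,0],220]]' >/dev/null; python3 -c "
from circ import *
chk(50)"
python3 -m handwheel '[[[0,0,0],[0,0,0],220]]' >/dev/null; python3 -c "
from circ import *
chk(50)"
```

```text
t 15.35 a 50 Fout 0.6 Fcw -7.0 Fdown 5.3 | meas rad 58.49 ang 48.4 gap 23.4 y 69.24 z 0.3041
t 15.43 a 50 Fout -0.6 Fcw -4.1 Fdown 4.8 | meas rad 58.57 ang 49.3 gap 23.5 y 69.22 z 0.3041
```

```bash
python3 -m handwheel '[[[-3.19,0,4.15],[0,0,0],220],[[-2.81,0,4.41],[0,0,0],220],[[-2.42,0,4.64],[0,0,0],220],[[-2.0,0,4.84],[0,0,0],220],[[-1.57,0,4.99],[0,0,0],220],[[-1.13,0,5.11],[0,0,0],220]]' >/dev/null; python3 -c "
from circ import *
chk(80)"
python3 -m handwheel '[[[-0.68,0,5.19],[0,0,0],220],[[-0.23,0,5.23],[0,0,0],220],[[0.23,0,5.23],[0,0,0],220],[[0.68,0,5.19],[0,0,0],220]]' >/dev/null; python3 -c "
from circ import *
chk(100)"
python3 -m handwheel '[[[0,0,0],[0,0,0],220]]' >/dev/null; python3 -c "
from circ import *
chk(100)"
```

```text
t 15.93 a 80 Fout 0.5 Fcw -5.6 Fdown 5.8 | meas rad 58.94 ang 79.1 gap 23.8 y 69.18 z 0.3041
t 16.27 a 100 Fout -0.7 Fcw -6.3 Fdown 6.3 | meas rad 59.34 ang 99.3 gap 23.5 y 69.14 z 0.3041
t 16.35 a 100 Fout -0.5 Fcw -4.5 Fdown 4.8 | meas rad 59.28 ang 100.3 gap 23.6 y 69.20 z 0.3041
```

```bash
python3 -m handwheel '[[[1.13,0,5.11],[0,0,0],220],[[1.57,0,4.99],[0,0,0],220],[[2.0,0,4.84],[0,0,0],220],[[2.42,0,4.64],[0,0,0],220],[[2.81,0,4.41],[0,0,0],220],[[3.19,0,4.15],[0,0,0],220]]' >/dev/null; python3 -c "
from circ import *
chk(130)"
python3 -m handwheel '[[[3.54,0,3.86],[0,0,0],220],[[3.86,0,3.54],[0,0,0],220],[[4.15,0,3.19],[0,0,0],220],[[4.41,0,2.81],[0,0,0],220]]' >/dev/null; python3 -c "
from circ import *
chk(150)"
python3 -m handwheel '[[[0,0,0],[0,0,0],220]]' >/dev/null; python3 -c "
from circ import *
chk(150)"
```

```text
t 16.85 a 130 Fout -0.5 Fcw -6.7 Fdown 4.1 | meas rad 59.94 ang 129.6 gap 23.7 y 69.11 z 0.3040
t 17.18 a 150 Fout -2.1 Fcw -6.1 Fdown 2.1 | meas rad 60.31 ang 149.5 gap 23.6 y 69.10 z 0.3040
t 17.27 a 150 Fout -1.6 Fcw -3.8 Fdown 1.0 | meas rad 60.32 ang 150.5 gap 23.7 y 69.19 z 0.3040
```

```bash
python3 -m handwheel '[[[4.66,0,2.35],[0,0,0],220],[[4.86,0,1.93],[0,0,0],220],[[4.99,0,1.57],[0,0,0],220],[[5.11,0,1.13],[0,0,0],220],[[5.19,0,0.68],[0,0,0],220],[[5.23,0,0.23],[0,0,0],220]]' >/dev/null; python3 -c "
from circ import *
chk(180)"
python3 -m handwheel '[[[5.23,0,-0.23],[0,0,0],220],[[5.19,0,-0.68],[0,0,0],220],[[5.11,0,-1.13],[0,0,0],220],[[4.99,0,-1.57],[0,0,0],220]]' >/dev/null; python3 -c "
from circ import *
chk(200)"
python3 -m handwheel '[[[0,0,0],[0,0,0],220]]' >/dev/null; python3 -c "
from circ import *
chk(200)"
```

```text
t 17.77 a 180 Fout -1.6 Fcw -5.1 Fdown -1.2 | meas rad 60.72 ang 179.1 gap 23.5 y 69.12 z 0.3039
t 18.10 a 200 Fout -1.4 Fcw -5.7 Fdown -4.5 | meas rad 60.93 ang -161.5 gap 23.7 y 69.14 z 0.3038
t 18.18 a 200 Fout -2.1 Fcw -4.0 Fdown -4.9 | meas rad 61.04 ang -160.5 gap 23.3 y 69.18 z 0.3038
```

```bash
python3 -m handwheel '[[[4.79,-0.1,-2.14],[0,0,0],220],[[4.64,-0.1,-2.42],[0,0,0],220],[[4.41,0,-2.81],[0,0,0],220],[[4.15,0,-3.19],[0,0,0],220],[[3.86,0,-3.54],[0,0,0],220],[[3.54,0,-3.86],[0,0,0],220]]' >/dev/null; python3 -c "
from circ import *
chk(230)"
python3 -m handwheel '[[[3.19,0,-4.15],[0,0,0],220],[[2.81,0,-4.41],[0,0,0],220],[[2.42,0,-4.64],[0,0,0],220],[[2.0,0,-4.84],[0,0,0],220]]' >/dev/null; python3 -c "
from circ import *
chk(250)"
python3 -m handwheel '[[[0,0,0],[0,0,0],220]]' >/dev/null
python3 - <<'E'
from circ import *
chk(250)
from h import *
from workcell import eyes
import pickle
st=monitor.read_state(); s=eyes.snapshot("wrist")
pickle.dump((st,s),open("w9.pkl","wb"))
cv2.imwrite("pics/w9.png",cv2.resize(s["image"][:,:,::-1],(800,600)))
E
python3 meas.py w9.pkl
```

```text
t 18.68 a 230 Fout -1.3 Fcw -4.3 Fdown -4.7 | meas rad 61.27 ang -131.8 gap 24.0 y 69.20 z 0.3038
t 19.02 a 250 Fout -1.4 Fcw -5.7 Fdown -5.5 | meas rad 61.40 ang -112.3 gap 23.6 y 69.25 z 0.3038
t 19.10 a 250 Fout -0.6 Fcw -4.7 Fdown -2.9 | meas rad 61.38 ang -111.5 gap 23.6 y 69.23 z 0.3039
0.023 px [212. 326.] n 10324 c [499.3  45.6] sz [278.2  83.8] ang 88.56 z 0.0298
0.023 px [193. 460.] n 526 c [559.8   7.3] sz [16.4 54. ] ang 31.71 z 0.0299
0.07 px [269. 346.] n 5536 c [506.8 109.7] sz [87.6 66.4] ang 88.71 z 0.0766
0.07 px [101. 439.] n 2153 c [514.4  -1.9] sz [29.8 61.6] ang 88.36 z 0.0757
0.07 px [ 42. 419.] n 62 c [489.7 -28.1] sz [9.5 6.1] ang 75.71 z 0.0713
0.07 px [308. 430.] n 97 c [543.9 106.5] sz [17.6  6.8] ang 89.33 z 0.0768
0.07 px [ 67. 458.] n 265 c [513.2 -29.2] sz [10.1 35.3] ang 89.71 z 0.0713
0.089 px [292. 399.] n 1475 c [520.1 117. ] sz [43.6 28.1] ang 78.88 z 0.0943
0.145 px [391. 420.] n 1772 c [514.8 164.3] sz [35.6 22.6] ang 72.15 z 0.1518
0.145 px [455. 406.] n 294 c [515.6 188.2] sz [ 5.6 13.6] ang 2.57 z 0.1518
```

View pics/w9.png

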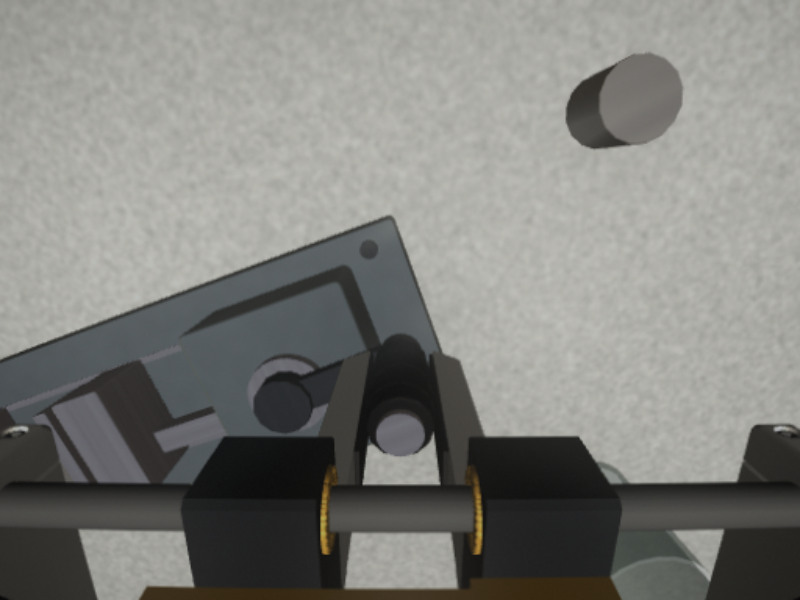

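The sleeve at (400,432) is firmly held and the jaw has moved 34 mm, as expected. Winding on.

```bash
python3 -m handwheel '[[[1.57,0,-4.99],[0,0,0],220],[[1.13,0,-5.11],[0,0,0],220],[[0.68,0,-5.19],[0,0,0],220],[[0.23,0,-5.23],[0,0,0],220],[[-0.23,0,-5.23],[0,0,0],220],[[-0.68,0,-5.19],[0,0,0],220]]' >/dev/null; python3 -c "
from circ import *
chk(280)"
python3 -m handwheel '[[[-1.13,0,-5.11],[0,0,0],220],[[-1.57,0,-4.99],[0,0,0],220],[[-2.0,0,-4.84],[0,0,0],220],[[-2.42,0,-4.64],[0,0,0],220]]' >/dev/null; python3 -c "
from circ import *
chk(300)"
python3 -m handwheel '[[[-2.81,0,-4.41],[0,0,0],220],[[-3.19,0,-4.15],[0,0,0],220]]' >/dev/null; python3 -c "
from circ import *
chk(310)"
python3 -m handwheel '[[[0,0,0],[0,0,0],220]]' >/dev/null; python3 -c "
from circ import *
chk(310)"
```

```text
t 19.65 a 280 Fout -1.6 Fcw -5.9 Fdown -4.5 | meas rad 61.23 ang -82.7 gap 23.8 y 69.29 z 0.3038
t 19.98 a 300 Fout -1.8 Fcw -6.7 Fdown -2.8 | meas rad 60.87 ang -63.3 gap 24.0 y 69.31 z 0.3039
t 20.15 a 310 Fout -1.2 Fcw -5.8 Fdown -1.4 | meas rad 60.59 ang -53.7 gap 23.7 y 69.33 z 0.3039
t 20.23 a 310 Fout -1.2 Fcw -3.6 Fdown -1.0 | meas rad 60.48 ang -52.6 gap 23.5 y 69.24 z 0.3039
```

```bash
c(){ python3 -c "
from circ import *
chk($1)"; }
python3 -m handwheel '[[[-3.54,0,-3.86],[0,0,0],220]]' >/dev/null; c 315
python3 -m handwheel '[[[-3.86,0,-3.54],[0,0,0],220]]' >/dev/null; c 320
python3 -m handwheel '[[[-4.15,0,-3.19],[0,0,0],220]]' >/dev/null; c 325
python3 -m handwheel '[[[-4.41,0,-2.81],[0,0,0],220]]' >/dev/null; c 330
python3 -m handwheel '[[[0,0,0],[0,0,0],220]]' >/dev/null; c 330
```

```text
t 20.32 a 315 Fout -1.2 Fcw -6.4 Fdown -1.2 | meas rad 60.46 ang -49.0 gap 23.3 y 69.36 z 0.3039
t 20.40 a 320 Fout -1.9 Fcw -5.9 Fdown -0.9 | meas rad 60.27 ang -43.7 gap 23.7 y 69.35 z 0.3040
t 20.48 a 325 Fout -1.5 Fcw -6.2 Fdown -0.2 | meas rad 60.11 ang -38.6 gap 23.4 y 69.34 z 0.3040
t 20.57 a 330 Fout -1.9 Fcw -6.1 Fdown 1.3 | meas rad 59.95 ang -33.7 gap 23.5 y 69.33 z 0.3040
t 20.65 a 330 Fout -1.7 Fcw -3.5 Fdown -0.6 | meas rad 59.91 ang -32.5 gap 23.4 y 69.24 z 0.3040
```

```bash
c(){ python3 -c "
from circ import *
chk($1)"; }
python3 -m handwheel '[[[-4.64,0,-2.42],[0,0,0],220]]' >/dev/null; c 335
python3 -m handwheel '[[[-4.84,0,-2.0],[0,0,0],220]]' >/dev/null; c 340
python3 -m handwheel '[[[0,0,0],[0,0,0],220]]' >/dev/null; c 340
python3 - <<'E'
from h import *
from workcell import eyes
import pickle
st=monitor.read_state(); s=eyes.snapshot("wrist")
pickle.dump((st,s),open("w10.pkl","wb"))
cv2.imwrite("pics/w10.png",cv2.resize(s["image"][:,:,::-1],(800,600)))
E
python3 meas.py w10.pkl
```

```text
t 20.73 a 335 Fout -1.6 Fcw -6.6 Fdown 1.2 | meas rad 59.79 ang -28.9 gap 23.6 y 69.36 z 0.3040
t 20.82 a 340 Fout -0.8 Fcw -6.5 Fdown 1.2 | meas rad 59.63 ang -23.7 gap 23.7 y 69.35 z 0.3040
t 20.90 a 340 Fout -1.6 Fcw -3.3 Fdown 1.2 | meas rad 59.65 ang -22.6 gap 23.6 y 69.26 z 0.3040
0.023 px [268. 205.] n 14201 c [517.5  38.4] sz [291.6 120.5] ang 88.7 z 0.0298
0.023 px [180. 368.] n 4448 c [558.  -46.2] sz [192.4  38.2] ang 88.36 z 0.0298
0.07 px [351. 218.] n 11714 c [519.1 108.9] sz [88.2 90. ] ang 88.96 z 0.0767
0.07 px [118. 315.] n 3184 c [517.1 -14.5] sz [29.3 66.2] ang 89.5 z 0.0757
0.07 px [ 76. 333.] n 655 c [516.4 -41.4] sz [10.4 59.3] ang 87.68 z 0.0713
0.07 px [ 11. 402.] n 475 c [535.8 -91.6] sz [15.9 34.7] ang 59.7 z 0.0743
0.089 px [361. 269.] n 2583 c [538.4 107.5] sz [27.4 65.5] ang 85.17 z 0.0938
0.145 px [401. 418.] n 2081 c [578.2 110.3] sz [47.9 22.8] ang 67.38 z 0.1518
```

View pics/w10.png

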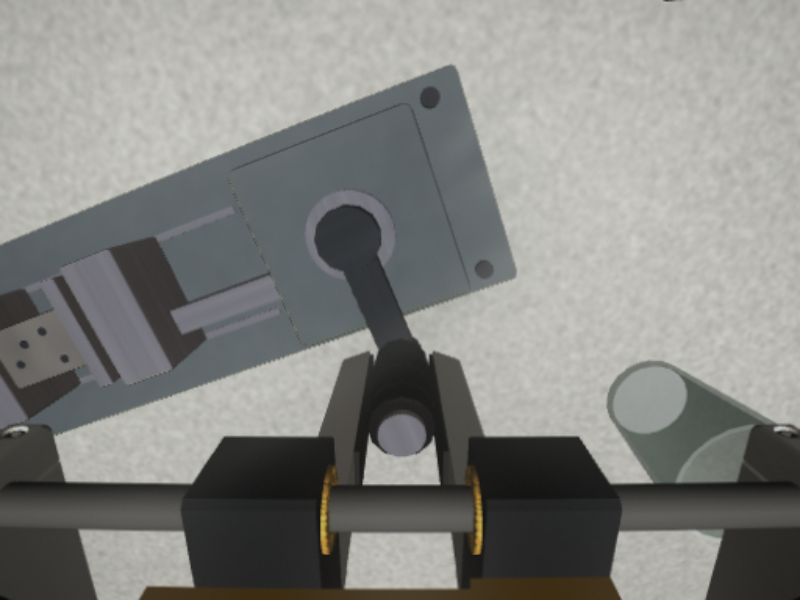

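The plate at (76,333) is just about bearing, with the billet against the fixed jaw. The spring is not compressed yet (jaw to plate 26.9 mm against 27.3 mm). Continuing in single rows.

```bash
c(){ python3 -c "
from circ import *
chk($1)"; }
python3 -m handwheel '[[[-4.99,0,-1.57],[0,0,0],220]]' >/dev/null; c 345
python3 -m handwheel '[[[-5.11,0,-1.13],[0,0,0],220]]' >/dev/null; c 350
python3 -m handwheel '[[[-5.19,0,-0.68],[0,0,0],220]]' >/dev/null; c 355
python3 -m handwheel '[[[-5.23,0,-0.23],[0,0,0],220]]' >/dev/null; c 360
python3 -m handwheel '[[[0,0,0],[0,0,0],220]]' >/dev/null; c 360
```

```text
t 21.03 a 345 Fout -2.2 Fcw -7.2 Fdown 1.5 | meas rad 59.46 ang -19.2 gap 23.3 y 69.38 z 0.3040
t 21.12 a 350 Fout -1.5 Fcw -8.9 Fdown 3.0 | meas rad 59.29 ang -14.0 gap 23.4 y 69.37 z 0.3041
t 21.20 a 355 Fout -2.2 Fcw -8.8 Fdown 3.1 | meas rad 59.13 ang -9.0 gap 23.1 y 69.36 z 0.3041
t 21.28 a 360 Fout -1.6 Fcw -9.9 Fdown 4.1 | meas rad 58.98 ang -4.0 gap 23.4 y 69.35 z 0.3041
t 21.37 a 360 Fout -2.6 Fcw -5.8 Fdown 3.1 | meas rad 59.07 ang -3.0 gap 23.2 y 69.28 z 0.3041
```

```bash
python3 - <<'E'
from h import *
from workcell import eyes
import pickle
st=monitor.read_state(); s=eyes.snapshot("wrist")
pickle.dump((st,s),open("w11.pkl","wb"))
cv2.imwrite("pics/w11.png",cv2.resize(s["image"][:,:,::-1],(800,600)))
E
cat > comp.py <<'E'
from meas import *
def prof(f):
    st,s=pickle.load(open(f,"rb")); P=cloud(s,wristview(st,s)); Z=np.nan_to_num(P[...,2])
    a=np.radians(-1.05); ex=np.array([np.cos(a),np.sin(a)]); ey=np.array([-np.sin(a),np.cos(a)])
    q=P[...,:2]*1000-np.array([517.3,9.2]); X=q@ex; Y=q@ey
    j=(Z>.0738)&(Z<.078)&(abs(X)<28)&(Y>-80)&(Y<45); p=(Z>.0685)&(Z<.0733)&(abs(X)<28)&(Y>-70)&(Y<20)
    jc=cv2.morphologyEx(j.astype(np.uint8),cv2.MORPH_OPEN,np.ones((3,3))).astype(bool)
    pc=cv2.morphologyEx(p.astype(np.uint8),cv2.MORPH_OPEN,np.ones((3,3))).astype(bool)
    J=np.percentile(Y[jc],[2,50,98]);Q=np.percentile(Y[pc],[2,50,98])
    print(f,'jaw',J.round(1),'plate',Q.round(1),'jawfront-plateback',round(J[0]-Q[2],2),'centres',round(J.mean()-Q.mean(),2), 'med',round(J[1]-Q[1],2))
for f in sys.argv[1:]: prof(f)
E
python3 comp.py w4.pkl w6.pkl w7.pkl w8.pkl w10.pkl w11.pkl
```

```text
w4.pkl jaw [ 9.5 23.2 36.4] plate [-8.2 -4.1 -0.5] jawfront-plateback 9.98 centres 27.28 med 27.25
w6.pkl jaw [ 9.9 23.6 36.1] plate [-68.5 -42.    0.4] jawfront-plateback 9.46 centres 59.88 med 65.53
w7.pkl jaw [ 9.7 23.2 36.3] plate [-69.  -43.6  -0.5] jawfront-plateback 10.19 centres 60.76 med 66.8
w8.pkl jaw [10.2 23.6 36.4] plate [-69.  -42.8  -0. ] jawfront-plateback 10.21 centres 60.67 med 66.41
w10.pkl jaw [-36.7 -22.9 -10.2] plate [-69.  -52.   -9.8] jawfront-plateback -26.97 centres 20.33 med 29.12
w11.pkl jaw [-39.5 -25.7 -13. ] plate [-69.2 -52.1 -12.2] jawfront-plateback -27.21 centres 18.44 med 26.38
```

View pics/w11.png

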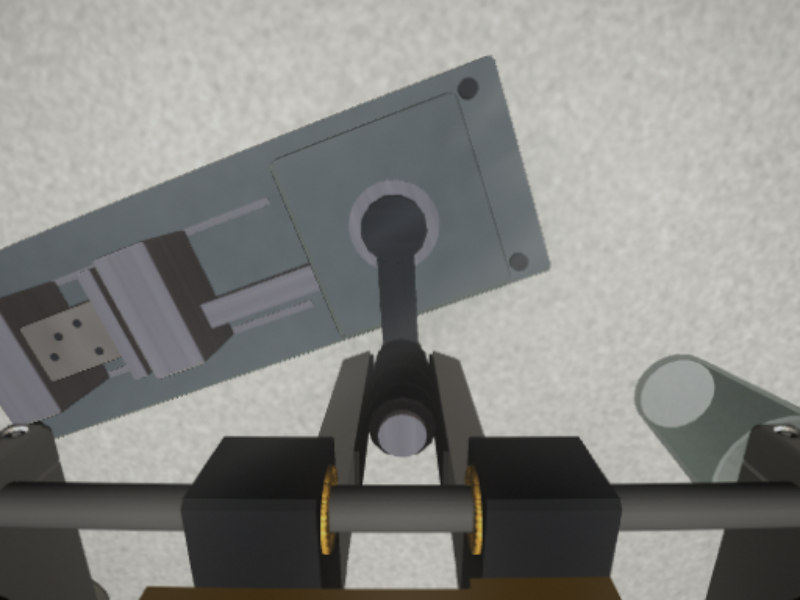

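```bash
sed -i 's/p=(Z>.0685)&(Z<.0733)&(abs(X)<28)&(Y>-70)&(Y<20)/p=(Z>.0685)\&(Z<.0733)\&(abs(X)<29)\&(abs(X)>18.5)\&(Y>-68)\&(Y<20)/; s/J=np.percentile/Yj=np.percentile(Y[jc],2); pc\&=(Y<Yj-0.5)\&(Y>Yj-25); J=np.percentile/' comp.py; sed -i 's/j=(Z>.0738)/j=(Z>.0742)/' comp.py
python3 comp.py w4.pkl w6.pkl w7.pkl w8.pkl w10.pkl w11.pkl
```

```text
w4.pkl jaw [ 9.5 23.2 35.9] plate [-8.4 -4.1 -0.5] jawfront-plateback 10.01 centres 27.18 med 27.28
w6.pkl jaw [10.8 24.2 36.1] plate [-7.2 -3.4  0.4] jawfront-plateback 10.4 centres 27.12 med 27.61
w7.pkl jaw [ 9.9 23.1 36.2] plate [-7.7 -4.1 -0.2] jawfront-plateback 10.12 centres 27.08 med 27.19
w8.pkl jaw [10.2 23.5 36.2] plate [-7.5 -3.2  0.3] jawfront-plateback 9.95 centres 26.77 med 26.65
w10.pkl jaw [-36.8 -23.1 -10.5] plate [-54.3 -49.3 -46.2] jawfront-plateback 9.46 centres 26.47 med 26.15
w11.pkl jaw [-39.4 -26.  -13.3] plate [-54.2 -49.5 -46.3] jawfront-plateback 6.87 centres 23.73 med 23.46
```

Comparing the pictures, the spring is compressed about 2.5 mm; half-way is 4 mm. Two more 5° rows add about 1.4 mm.

```bash
c(){ python3 -c "
from circ import *
chk($1)"; }
python3 -m handwheel '[[[-5.23,0,0.25],[0,0,0],220]]' >/dev/null; c 5
python3 -m handwheel '[[[-5.19,0,0.7],[0,0,0],220]]' >/dev/null; c 10
python3 -m handwheel '[[[0,0,0],[0,0,0],220],[[0,0,0],[0,0,0],220]]' >/dev/null; c 10
python3 - <<'E'
from h import *
from workcell import eyes
import pickle
st=monitor.read_state(); s=eyes.snapshot("wrist")
pickle.dump((st,s),open("w12.pkl","wb"))
E
python3 comp.py w12.pkl; python3 meas.py w12.pkl
```

```text
t 21.50 a 5 Fout -1.8 Fcw -9.6 Fdown 6.0 | meas rad 58.76 ang 0.4 gap 23.4 y 69.39 z 0.3041
t 21.58 a 10 Fout -1.8 Fcw -8.5 Fdown 5.6 | meas rad 58.59 ang 5.6 gap 23.4 y 69.39 z 0.3042
t 21.75 a 10 Fout -1.9 Fcw -6.2 Fdown 5.2 | meas rad 58.79 ang 6.6 gap 23.8 y 69.32 z 0.3041
w12.pkl jaw [-40.7 -27.2 -14.5] plate [-54.5 -49.6 -46.5] jawfront-plateback 5.79 centres 22.75 med 22.44
0.023 px [284. 204.] n 15503 c [516.8  22.3] sz [323.1 120.6] ang 88.47 z 0.0299
0.023 px [222. 363.] n 4981 c [557.6 -52.4] sz [215.6  37.5] ang 89.22 z 0.0298
0.07 px [415. 208.] n 11848 c [519.3 108.8] sz [88.7 90.2] ang 88.84 z 0.0767
0.07 px [161. 312.] n 3873 c [516.7 -25. ] sz [42.7 65.8] ang 88.68 z 0.0755
0.07 px [ 32. 370.] n 2387 c [ 515.2 -103.6] sz [31.8 66.1] ang 86.98 z 0.0747
0.089 px [412. 262.] n 2588 c [537.5 101.9] sz [26.8 65.7] ang 68.89 z 0.0939
0.145 px [411. 420.] n 1765 c [573.5  87.9] sz [36.3 22.4] ang 72.5 z 0.1518
0.145 px [347. 406.] n 306 c [558.   68.9] sz [13.5  5.3] ang 46.62 z 0.1515
```

Spring compression is now about 3.8 mm of 8. I ease the push off, open the fingers and rise.

```bash
python3 -m handwheel '[[[0.8,0,0],[0,0,0],220],[[0.7,0,0],[0,0,0],220],[[0,0,0],[0,0,0],220]]' ; python3 -c "
from circ import *
chk(9)"
```

```text
t: 22.05
tool_pos: [0.5718, 0.0823, 0.3041]
ee_rot: [0.582, -0.582, -0.403, 0.401]
contact_force: [1.8, 6.3, -4.6]
finger_gap: 0.0236
t 22.05 a 9 Fout -1.6 Fcw -6.3 Fdown 4.6 | meas rad 58.83 ang 6.0 gap 23.6 y 69.28 z 0.3041
```

```bash
python3 -m handwheel '[[[0,0,0],[0,0,0],150],[[0,0,0],[0,0,0],80],[[0,0,0],[0,0,0],30],[[0,0,0],[0,0,0],30],[[0,0,0],[0,0,0],30],[[0,0,0],[0,0,0],30],[[0,0,0],[0,0,0],30],[[0,0,0],[0,0,0],30]]'
python3 - <<'E'
from h import *
from workcell import eyes
import pickle
st=monitor.read_state(); s=eyes.snapshot("wrist")
pickle.dump((st,s),open("w13.pkl","wb"))
cv2.imwrite("pics/w13.png",cv2.resize(s["image"][:,:,::-1],(800,600)))
E
python3 comp.py w13.pkl; python3 meas.py w13.pkl
```

```text
t: 22.72
tool_pos: [0.5712, 0.0807, 0.3042]
ee_rot: [-0.582, 0.582, 0.402, -0.402]
contact_force: [-1.0, 0.1, 0.0]
finger_gap: 0.0736
w13.pkl jaw [-40.8 -27.1 -14.5] plate [-54.6 -49.7 -46.3] jawfront-plateback 5.59 centres 22.76 med 22.61
0.023 px [287. 205.] n 15507 c [517.4  21.1] sz [325.8 120.6] ang 88.8 z 0.0299
0.023 px [224. 365.] n 4876 c [557.7 -53.8] sz [220.3  36.8] ang 88.96 z 0.0298
0.07 px [420. 209.] n 11789 c [519.1 109. ] sz [88.6 89.9] ang 88.79 z 0.0767
0.07 px [173. 311.] n 3177 c [516.8 -18.5] sz [29.2 65.9] ang 88.53 z 0.0757
0.07 px [135. 325.] n 680 c [516.4 -41.3] sz [ 9.  59.5] ang 88.67 z 0.0713
0.07 px [ 35. 368.] n 2531 c [ 515.  -103.7] sz [31.9 65.9] ang 87.79 z 0.0747
0.089 px [417. 263.] n 2572 c [536.7 102.2] sz [26.8 64.7] ang 69.39 z 0.0938
0.145 px [408. 424.] n 1435 c [572.1  82.2] sz [23.1 22.9] ang 52.7 z 0.1518
0.145 px [278. 414.] n 477 c [554.3  44.6] sz [21.6 10.1] ang 13.72 z 0.1518
0.145 px [523. 415.] n 464 c [582.2 117.4] sz [ 9.4 21.3] ang 36.06 z 0.1517
```

View pics/w13.png

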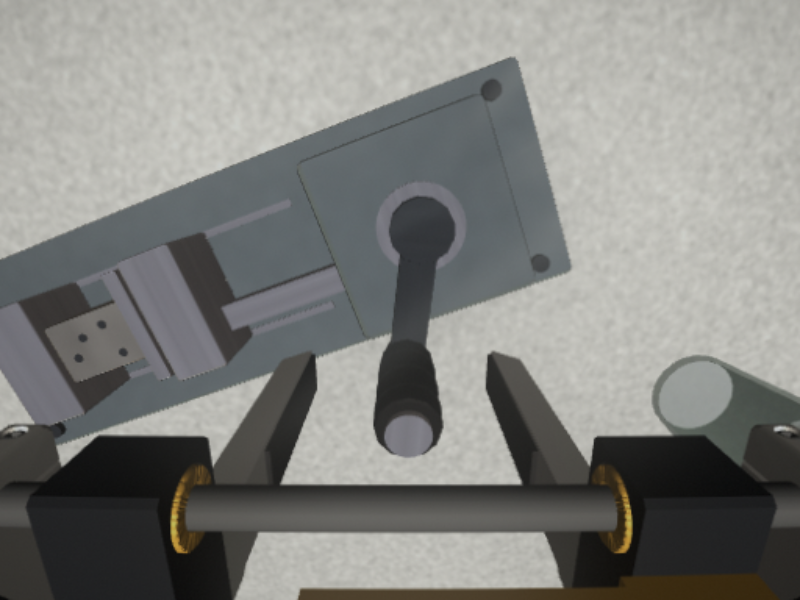

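With the sleeve free at (408,430), the crank stayed put. Jaw to plate is 22.8 mm against 26.9–27.3 mm open, about 4 mm compressed. Now I rise clear.

```bash
python3 -m handwheel '[[[0,-20,0],[0,0,0],30],[[0,-30,0],[0,0,0],30],[[0,-30,0],[0,0,0],30],[[0,-30,0],[0,0,0],30],[[0,0,0],[0,0,0],30],[[0,0,0],[0,0,0],30],[[0,0,0],[0,0,0],30],[[0,0,0],[0,0,0],30],[[0,0,0],[0,0,0],30],[[0,0,0],[0,0,0],30]]'
python3 - <<'E'
from h import *
from workcell import eyes
import pickle
st=monitor.read_state(); s=eyes.snapshot("wrist")
pickle.dump((st,s),open("w14.pkl","wb"))
cv2.imwrite("pics/w14.png",cv2.resize(s["image"][:,:,::-1],(800,600)))
s=eyes.snapshot("scene");cv2.imwrite("pics/s14.png",cv2.resize(s["image"][:,:,::-1],(800,600)))
E
python3 comp.py w14.pkl; python3 meas.py w14.pkl
```

```text
t: 23.6
tool_pos: [0.5709, 0.0808, 0.413]
ee_rot: [0.582, -0.582, -0.401, 0.402]
contact_force: [0.3, 0.1, 0.0]
finger_gap: 0.0831
w14.pkl jaw [-41.2 -27.9 -15.1] plate [-54.6 -50.2 -46.2] jawfront-plateback 5.0 centres 22.26 med 22.26
0.023 px [296. 234.] n 12772 c [517.7   9.4] sz [350.6 120.9] ang 88.95 z 0.0298
0.07 px [414. 200.] n 5266 c [519.4 108.8] sz [88.4 90.2] ang 88.7 z 0.0767
0.07 px [246. 268.] n 1463 c [516.7 -19. ] sz [28.5 65.4] ang 89.67 z 0.0758
0.07 px [219. 279.] n 298 c [516.7 -42.1] sz [10.  57.3] ang 88.24 z 0.0714
0.07 px [144. 306.] n 1428 c [ 515.1 -103.9] sz [31.3 65.3] ang 89.39 z 0.0748
0.089 px [412. 233.] n 1091 c [536.7 102. ] sz [26.4 62.9] ang 69.37 z 0.0938
0.145 px [405. 323.] n 526 c [572.   82.1] sz [22.4 23. ] ang 69.87 z 0.1508
```

View pics/w14.png

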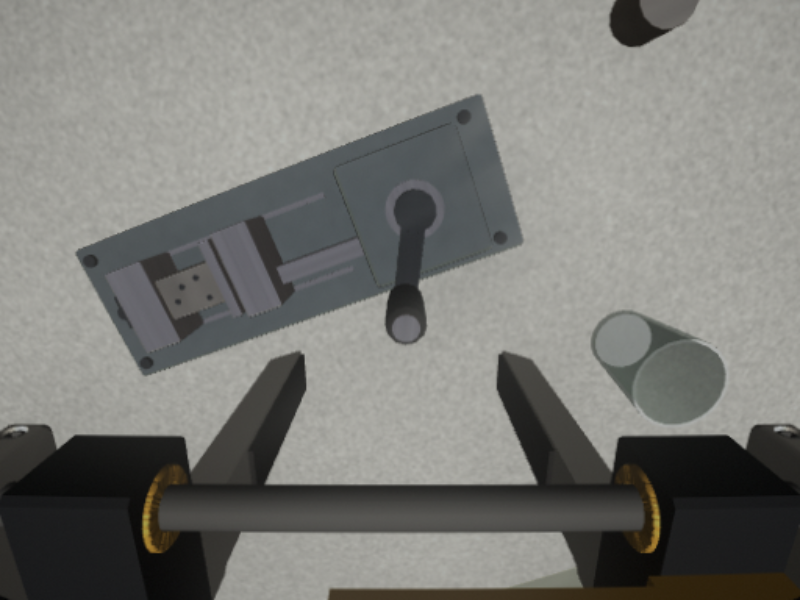

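View pics/s14.png

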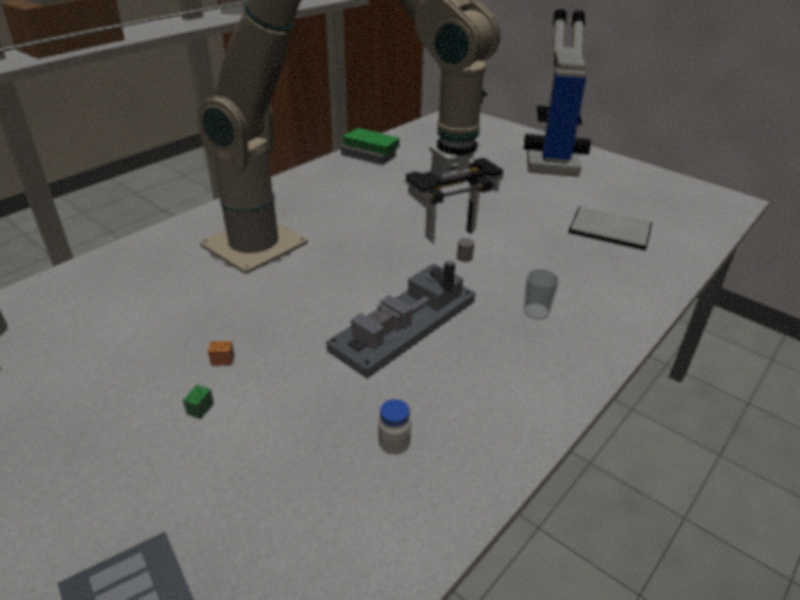

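The billet at (190,290) is clamped between the jaws, the jaw plate stands part-way off its stop, and the crank is still. The hand is clear and the bystanders are in place. Handing in.

```bash
python3 -c "
from workcell import workorder
print(workorder.job_done())"
```

```text
the job is handed in; nothing more can be done
None
```

The billet is clamped in the vise with the spring-loaded jaw face about half-way back, and I handed the job in at about 23.7 s of the 72 s allowed.

- **Billet:** I picked the grey block (not the green or orange ones), stood it on the bed between the jaws, and let go. A picture then showed it upright and clear of both jaws.
- **Winding:** I held the sleeve firmly and wound the crank about 367° clockwise. The force along the crank arm stayed at or below about 2.6 N at every check, which is about 0.2 mm of pin bend against the 1.6 mm limit. The force along the path rose from about 6 N to a peak of about 9.9 N once the billet was clamped.
- **Last checks:**
  - After release the crank stayed put, and the hand is clear with no contact force.
  - The spring plate measured about 4 to 5 mm of its 8 mm pushed back; readings differed by about 0.5 mm between views.
  - The core, beaker, jar and spare blocks look unmoved in the scene picture.
- **Disagreement:** the top and wrist cameras differed by about 2.7 mm in x. I used their mean to grasp the billet, then relied on the wrist camera, since the held block lined up with the gripper's reported position.

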